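Load the sintering furnace and bolt its hood

ROBOT

A 7-joint arm with a two-finger parallel gripper is mounted at the origin on a cart in front of the work surface, level with it; the furniture and walls round the work are solid. World frame = base frame: x ahead of the robot, y to its left, z up, the work surface at z = 0. Lengths are in m, angles in degrees, forces in N, time in s.
With the tool pointing down it reaches from about 0.35 to 0.775 m from the base axis. Payload 3.1 kg.
Tool frame: the origin (TCP) lies at the very end of the fingers, on their centre line; the grasp point (between the pads) lies 19 mm behind it; z points along the fingers, y is the line along which they close (so a half turn about z gives the same grasp; the last joint's range is limited). The gripper opens to 85 mm and grips with 20 to 120 N. Pads are 22 mm wide; open, the fingers measure 114 mm over their backs; the gripper's body (76 mm by 85 mm) begins 54 mm behind the grasp point. The pads swing forward as they close: fully open they stand 13 mm farther back than shut.
Start: joints at [-79.108, 17.813, 0.802, 86.603, -0.252, 75.585, -1.558], TCP at [0.126, 0.535, 0.231] pointing down, gripper open.
Joint ranges: [-154.91, 154.91], [-16.99, 109.72], [-72.82, 74.43], [7.12, 147.25], [-82.49, 262.49], [11.32, 116.49], [-174.64, 174.64]. Speed limits (degrees/s): [159.86, 159.86, 180, 180, 180, 180, 180].

INTERFACE

Orientations are given as a 3x3 rotation matrix whose columns are the frame's x, y, z axes.
In Python, from rig import monitor, optics, workorder gives the robot as it stands. The module is installed in compiled form; this text tells all that it offers.
- The arm moves only by the tool play_rows, never from a script. Its argument "motion" is a list of rows, each a list of 2 entries, a list of its own where there are three numbers: the shift along the tool's x, y, z in mm, then the turn, a rotation vector about the tool's x, y, z in degrees. A call has 1 to 8 rows; each row is the pose to reach, as a shift and turn from the pose commanded when the call began, along the tool's axes at that moment; what a row does not reach only later rows make up. A row lasts 1/12 s, in which the tool goes at most 41.7 mm and 7.16 degrees, less where a joint would pass 70% of its speed; a pose out of reach is approached as far as the arm can. A call with a gripper value outside its range is refused whole. "jaw" is the opening in per cent of the stroke, from 0 (shut) to 100 (fully open), set as the call begins (left out, the last holds). The fingers move at their own pace and stop on an object; "newtons" is the grip in N (left out, the last holds). Time passes only in rows, so rows that repeat a pose let the fingers close. It gives the time, the measured TCP pose, the force, the opening and the grip force at its end, in the units of the state.
- monitor.observe(): the state, without advancing time (a new reading comes with each control period).
- optics.read_camera(name): name is "side" or "top"; returns the picture (420x560x3 uint8, red, green, blue); there is no depth.
- optics.camera_model(name): a dict with "intrinsics" (3x3 intrinsics, pixels), "camera_from_world" (4x4, takes a point from world to camera coordinates). Camera axes: x right, y up, looking along -z (the intrinsics and any distortion apply to the point x, -y, -z); pixel columns grow to the right and rows downward; lengths in m; the calibration is good to about 2 mm. A picture is of the moment at which its call begins. camera_model takes no time and is no camera call.
- workorder.hand_in(): hands the job in; it is judged then, once.
The state is a dict: "t": time; "joints": joint angles; "joint_velocities": joint speeds; "joint_torque": joint torques, N m; "ee_pos": TCP position; "eef_rot": TCP orientation; "ft_force": force on the tool from outside, world axes, zero at the start; "wrist_torque": the same for the moment, N m; "gripper_width": finger opening in m; "grip_force": force on a finger pad.
Only numpy, scipy, OpenCV 4.12 (cv2) and the standard library are available. Lean on these libraries where they do the work, as an engineer would, in place of code of your own. Each camera call takes 0.05 s, during which the arm holds its last target. There are 200 camera calls.

TASK

Load the small sintering furnace: lift the handle of its guard bolt out of the notch and draw the bolt, swing the hood fully open, and stack all the lidded sintering dishes that stand on the bench, foot in rim foot in rim foot in rim foot in rim one on another, centred on the pile of setter plates in the furnace, setting each down gently (the height of the pile is not known, so feel for contact). Then swing the hood shut and shoot the bolt fully home again, with its handle lying down in the notch. Leave the dropper bottle and the stone cast where they stand.

Things in the scene. Friction and masses are not known exactly. Their poses are not given: they have to be found in the camera images.
- furnace: fixed table-top sintering furnace with a pale base 200 x 280 x 60 mm (x, y, z) and a dark hood on top. Origin: on the bench under the centre of the hearth; x points away from the robot, y to the hood's hinge (left), z up. The base spans x -100..100, y -165..115 mm in this frame; its flat deck is 60 mm above the bench. Right of the hood, on the deck, is the guard bolt.
- hearth (a point): point on the furnace deck (60 mm above the bench) at the centre of the hearth. Here a round pile of pale setter plates, 84 mm in diameter, rises 6 to 22 mm above the deck; its height differs from start to start and is not reported. The top plate carries a rim 3 mm high, 62 mm inside, within which a dish's foot stands. It does not sink under a load.
- hood_hinge (a point): middle of the hood's hinge axis, 75 mm above the bench, 90 mm left (+y) of the hearth; the axis runs along the furnace's x.
- hood_handle (a point): middle of the hood's bow handle, a round steel bar 11 mm thick and 100 mm long along the furnace's x, standing 50 mm off the sloping right-hand shoulder of the hood: hood shut, at furnace y -103, z 193 mm, 226 mm from the hinge axis (clear space inside the bow 39 mm, so open the fingers only about 40 mm round it). It turns with the hood.
- hood (a joint): angle of the hood about its hinge: 0 shut, up to 1.85 rad open (over to the left). The hinge is stiff and stays where it is left; it takes up to 6 N at the handle. The hood is 170 x 170 mm, 115 mm high, hollow (inside 162 x 162 mm, 107 mm high above the deck). It weighs 0.6 kg.
- bolt_knob (a point): centre of the black ball (17 mm) at the end of the bolt's handle, a 7 mm stem; its centre is 62 mm from the bolt's axis. Handle down: it points to the furnace's -y (right), level, ball 73 mm above the bench and 27 mm beyond the edge of the base.
- bolt_axis (a point): point on the axis of the bolt (73 mm above the bench, furnace x 10, y -130 mm) where the handle sits when the bolt is home; the rod, 10 mm thick, lies along the furnace's x.
- bolt_slide (a joint): how far the bolt is drawn, m: 0 fully home (rod through the keeper on the hood), 0.045 fully drawn, which moves rod and handle towards the furnace's -x (towards the robot) and frees the hood. About 1 N of friction.
- bolt_turn (a joint): angle of the bolt's handle about the rod: 0 down and level, growing as it is lifted, stop at 1.4 rad. A toothed guide rail beside the rod has a notch (11 mm wide) for the stem at each end of the travel (0 and 0.045); the bolt slides only with the handle lifted past about 0.8 rad. The handle falls back by its own weight.
- dish_1: loose lidded ceramic dish (two or three of the three are present), a flat cream cylinder 64 mm in diameter, 25.5 mm high, 0.10 to 0.20 kg; origin at the centre of its underside, z up. Its tapered foot (47 mm wide, 4 mm high) sits inside the 3.5 mm high rim (58 mm inside) of the lid below, so each further dish adds 22 mm to a stack. Grip it round the side, 5 to 20 mm up.
- dish_2: loose lidded ceramic dish (two or three of the three are present), a flat cream cylinder 64 mm in diameter, 25.5 mm high, 0.10 to 0.20 kg; origin at the centre of its underside, z up. Its tapered foot (47 mm wide, 4 mm high) sits inside the 3.5 mm high rim (58 mm inside) of the lid below, so each further dish adds 22 mm to a stack. Grip it round the side, 5 to 20 mm up.
- dish_3: loose lidded ceramic dish (two or three of the three are present), a flat cream cylinder 64 mm in diameter, 25.5 mm high, 0.10 to 0.20 kg; origin at the centre of its underside, z up. Its tapered foot (47 mm wide, 4 mm high) sits inside the 3.5 mm high rim (58 mm inside) of the lid below, so each further dish adds 22 mm to a stack. Grip it round the side, 5 to 20 mm up.
- fluid_bottle: bystander: white dropper bottle, 42 mm in diameter, 100 mm high; origin under its centre. Leave it alone.
- cast_a: bystander: yellow stone cast of a jaw, 63 x 70 x 28 mm; origin under its centre. Leave it alone.
Not all that is in view belongs to the job. Leave any blue look-alike of the dish_2 alone.

How it is judged (in metres and radians):
On the way, in this order (a step that is already met when the one before it is completed fails the run):
1. the bolt is drawn (value of joint bolt_slide above 0.04 m), for 0.2 s.
2. the hood is swung open (value of joint hood above 1.4 rad), for 0.2 s.
3. all dishes present stand stacked on the pile, released, with the hood open (horizontal distance between each of dish_1, dish_2, dish_3 and hearth below 0.018 m and angle between each of dish_1, dish_2, dish_3's own z axis and vertical below 0.08 rad and z of each of dish_1, dish_2, dish_3 in the frame of hearth above 0.003 m and linear speed of each of dish_1, dish_2, dish_3 below 0.02 m/s and contact force between the fingers and dish_1 below 0.3 N and contact force between the fingers and dish_2 below 0.3 N and contact force between the fingers and dish_3 below 0.3 N and value of joint hood above 1.3 rad), for 0.2 s.
4. the hood is shut (value of joint hood below 0.03 rad), for 0.2 s.
At the end, for the whole second after the job is handed in: The hood is shut (under 0.03 rad), the bolt is home (within 5 mm) with its handle down in the notch (under 0.25 rad), and every dish present stands upright and still on the pile, within 18 mm of the hearth's axis (value of joint hood below 0.03 rad and value of joint bolt_slide below 0.005 m and value of joint bolt_turn below 0.25 rad and horizontal distance between each of dish_1, dish_2, dish_3 and hearth below 0.018 m and angle between each of dish_1, dish_2, dish_3's own z axis and vertical below 0.08 rad and z of each of dish_1, dish_2, dish_3 in the frame of hearth above 0.003 m and linear speed of each of dish_1, dish_2, dish_3 below 0.02 m/s and contact force between the fingers and dish_1 below 0.3 N and contact force between the fingers and dish_2 below 0.3 N and contact force between the fingers and dish_3 below 0.3 N); the robot touches nothing.
It fails at once if a dish is dropped or pressed hard on the pile, the furnace or another dish (over 60 N) (contact force between any of dish_1, dish_2, dish_3 and furnace above 60 N or contact force between dish_1 and dish_2 above 60 N or contact force between any of dish_1, dish_2 and dish_3 above 60 N).
It fails at once if the dropper bottle or the stone cast is knocked away (moved over 30 mm) (distance of any of fluid_bottle, cast_a from where it was at the start of the episode above 0.03 m).
Of dish_1, dish_2, dish_3 only 2 to 3 are there at a start; the rules pass over those that are not, and their reading is None.
At some moment in a run one of dish_1, dish_2, dish_3 may be knocked a few centimetres aside while the robot is not near it.
It also fails if it takes over 208 s, if anything falls off the work surface, if the arm or the gripper's body presses on something with over 40 N, if the wrist force passes 120 N, or if a joint passes its speed limit or range.

## Working session

There is one attempt and no reset: what is moved stays moved. The work goes in short steps, Python scripts to look and compute and a tool call to move; the robot and the scene stay as the last step left them, time stands still between calls to the robot, and variables do not carry over. Pictures are saved under pics/ and viewed, at most 14 in all, crops included, and the job is handed in when it is done.

Besides the shell and the picture viewer there is one more tool, called after "Request:" in YAML: its name, and indented under it one key for each argument. play_rows: Moves the arm, as the interface text tells. Its arguments: {"type":"object","properties":{"motion":{"type":"array"},"jaw":{"type":"number"},"newtons":{"type":"number"}},"required":["motion"]}

```bash
mkdir -p pics; python3 - <<'E'
from rig import monitor, optics
import cv2
s=monitor.observe(); print(s['t'],s['ee_pos'],s['eef_rot'],s['gripper_width'],s['ft_force'])
for n in('side','top'):
    im=optics.read_camera(n); cv2.imwrite(f'pics/{n}0.png',im[:,:,::-1]); m=optics.camera_model(n); print(n,m)
E
```

```text
0.0 [0.12615705 0.53458873 0.23020166] [[-9.73282517e-01  2.29610420e-01 -4.44310410e-04]
 [ 2.29610826e-01  9.73279727e-01 -2.33257514e-03]
 [-1.03145242e-04 -2.37227308e-03 -9.99997181e-01]] 0.08516914858038237 [-0.64540603  1.05641152 -0.57940856]
side {'intrinsics': array([[387.47033909,   0.        , 285.56945886],
       [  0.        , 387.47033909, 207.58860164],
       [  0.        ,   0.        ,   1.        ]]), 'camera_from_world': array([[ 0.76772852, -0.64059901,  0.01502769, -0.37414189],
       [ 0.47220675,  0.58145993,  0.66251425, -0.36335915],
       [-0.43314398, -0.50153491,  0.74889855, -0.95921739],
       [ 0.        ,  0.        ,  0.        ,  1.        ]])}
top {'intrinsics': array([[509.32855962,   0.        , 279.61194662],
       [  0.        , 509.32855962, 209.01588965],
       [  0.        ,   0.        ,   1.        ]]), 'camera_from_world': array([[ 0.01280172, -0.99990021, -0.00597436,  0.03554864],
       [ 0.99191681,  0.01194471,  0.12632643, -0.55047502],
       [-0.12624246, -0.00754326,  0.99197074, -1.49846391],
       [ 0.        ,  0.        ,  0.        ,  1.        ]])}
```

View pics/side0.png

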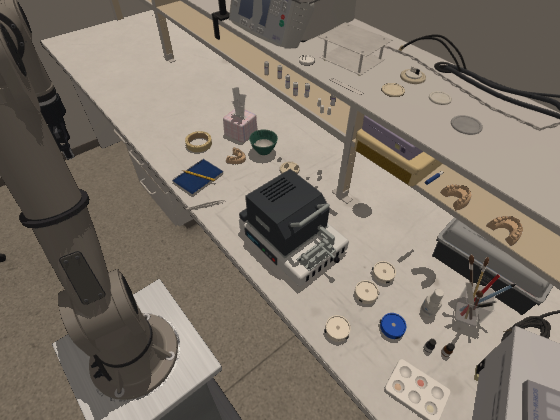

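View pics/top0.png

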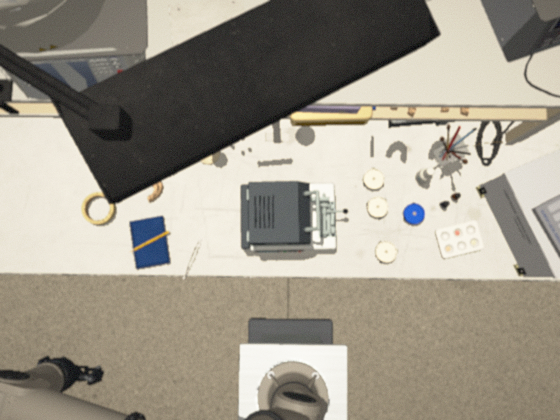

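The side view shows the furnace at about (290,220), dishes at (384,272), (366,292) and (337,328), and the blue look-alike at (393,325). The top view shows the furnace at about (288,216), dishes at (373,179), (377,208) and (386,252), and the bolt knob at (346,211). I'll crop in next.

```bash
cat > h.py <<'E'
import numpy as np, cv2
from rig import monitor, optics
def model(n):
    m=optics.camera_model(n); K=m['intrinsics'];T=m['camera_from_world']
    return K,np.diag([1,-1,-1])@T[:3,:3],np.diag([1,-1,-1])@T[:3,3]
def proj(n,p):
    K,R,t=model(n); q=(np.atleast_2d(p)@R.T+t)@K.T; return q[:,:2]/q[:,2:]
def ray(n,uv):
    K,R,t=model(n); return -R.T@t, R.T@np.linalg.inv(K)@np.array([uv[0],uv[1],1.])
def onz(n,uv,z):
    c,d=ray(n,uv); return c+d*(z-c[2])/d[2]
def tri(us,ut):
    A=[];b=[]
    for n,u in(('side',us),('top',ut)):
        c,d=ray(n,u); d=d/np.linalg.norm(d); P=np.eye(3)-np.outer(d,d); A.append(P); b.append(P@c)
    p=np.linalg.solve(A[0]+A[1],b[0]+b[1])
    return p,[np.linalg.norm(A[i]@p-b[i])*1e3 for i in(0,1)]
E
python3 - <<'E'
from h import *
t=cv2.imread('pics/top0.png'); s=cv2.imread('pics/side0.png')
a=cv2.resize(t[165:275,230:360],None,fx=4.5,fy=4.5,interpolation=cv2.INTER_CUBIC)
b=cv2.resize(s[160:285,225:360],None,fx=4.5,fy=4.5,interpolation=cv2.INTER_CUBIC)
cv2.imwrite('pics/tc.png',a);cv2.imwrite('pics/sc.png',b)
for n in('side','top'): print(n,ray(n,(280,210))[0])
for n,im in(('top',t),('side',s)):
    hsv=cv2.cvtColor(im,cv2.COLOR_BGR2HSV)
    m=cv2.inRange(hsv,(12,25,195),(35,120,255))
    k,l,st,c=cv2.connectedComponentsWithStats(m)
    for i in range(1,k):
        if st[i,4]>60: print(n,st[i],c[i].round(1),onz(n,c[i],.0255).round(3))
E
```

```text
side [ 0.0433408  -0.50947715  0.96470961]
top [0.35640057 0.03081705 1.55618427]
top [ 146    0  121   58 3389] [188.   18.6] [1.159 0.342 0.026]
top [ 318    0  242  106 8979] [464.3  61.9] [ 1.023 -0.531  0.026]
top [ 527   46   33   49 1166] [545.6  70. ] [ 1.    -0.784  0.026]
top [ 12  84  19  16 149] [18.1 93.7] [0.905 0.865 0.026]
top [ 10 103  48  12 440] [ 35.  108.7] [0.857 0.809 0.026]
top [291 107 120  13 946] [354.7 114. ] [ 0.851 -0.187  0.026]
top [ 410  107  136   13 1349] [479.3 113.1] [ 0.858 -0.572  0.026]
top [ 28 117  88 111 571] [ 87.3 191.2] [0.599 0.63  0.026]
top [271 119 123  28 332] [310.9 130.9] [ 0.795 -0.051  0.026]
top [453 121 107  47 259] [497.9 138.3] [ 0.779 -0.626  0.026]
top [482 122  14  36 113] [487.9 140.7] [ 0.77  -0.595  0.026]
top [427 125  20  31  61] [438.5 138.6] [ 0.776 -0.444  0.026]
top [116 141 125  72 348] [179.7 176.6] [0.647 0.349 0.025]
top [385 140  27  24 109] [399.9 150.9] [ 0.735 -0.324  0.026]
top [452 140  20  37  87] [463.2 159.9] [ 0.709 -0.518  0.026]
top [361 167  24  26 204] [373.4 179.2] [ 0.646 -0.242  0.026]
top [41
[... 374 characters left out ...]
op [129 215  43  56 155] [152.  250.2] [0.422 0.424 0.026]
top [241 221 109  42 174] [303.7 249.6] [ 0.429 -0.031  0.026]
top [434 230  24  30  99] [441.3 247.8] [ 0.44  -0.443  0.026]
top [374 240  25  26 247] [385.9 252. ] [ 0.425 -0.277  0.026]
side [327 225  20  23 165] [336.5 236.8] [ 0.631 -0.069  0.025]
side [292 242  23  21  96] [302.2 251.7] [ 0.514 -0.044  0.025]
side [286 261  22  15 114] [298.2 268.5] [ 0.466 -0.081  0.025]
side [374 262  22  18 261] [384.1 270.8] [ 0.65  -0.241  0.025]
side [356 282  22  18 293] [366.2 290.6] [ 0.563 -0.252  0.025]
side [326 316  24  22 374] [337.4 327.1] [ 0.429 -0.276  0.025]
side [ 386  359   64   61 1399] [418.3 390. ] [ 0.465 -0.502  0.025]
```

View pics/tc.png

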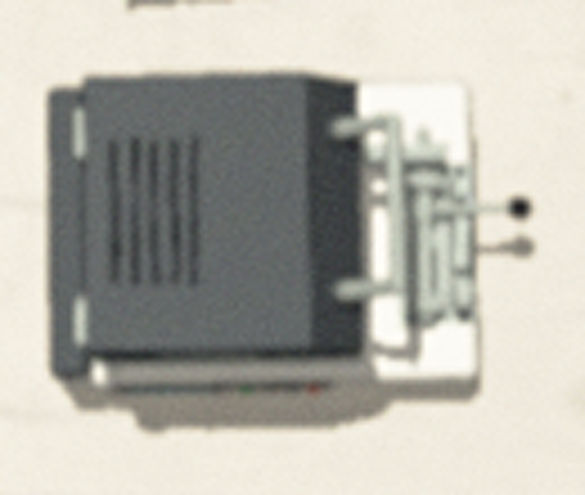

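View pics/sc.png

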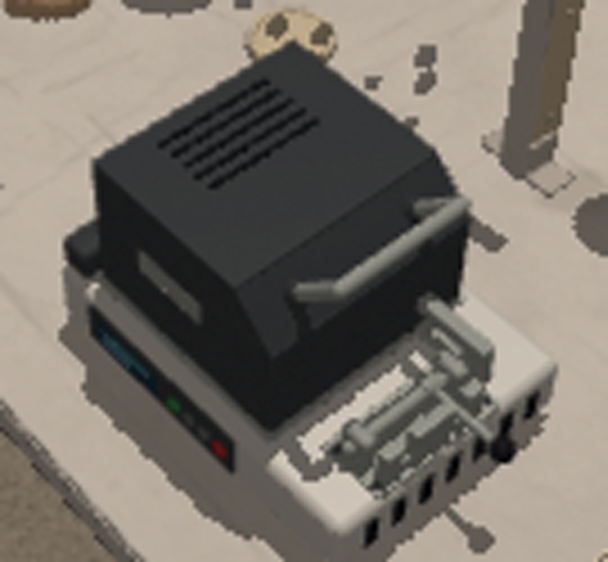

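The dishes agree in both views to within 4 mm: (0.648,-0.242), (0.562,-0.253) and (0.427,-0.277). In the crops, the knob is at top (345,211) and side (337,259). The bow handle's middle is at top (318,211) and side (314,215). Next I'll work out the furnace pose.

```bash
python3 - <<'E'
from h import *
T=lambda u,v:(u/4.5+230-.4,v/4.5+165-.4); S=lambda u,v:(u/4.5+225-.4,v/4.5+160-.4)
print('knob',tri(S(503,447),T(519,208)))
print('bar far',tri(S(463,205),T(398,120)),'near',tri(S(337,292),T(398,293)))
for n,p in(('TR',T(471,82)),('BR',T(478,378)),):print(n,onz('top',p,.06))
for n,p in(('sR far',S(555,360)),('sR near',S(340,530)),('sL near',S(66,268))):print(n,onz('side',p,.06))
E
```

```text
knob (array([ 0.54152669, -0.1488434 ,  0.08138499]), [np.float64(0.5797653958925082), np.float64(0.579765395892528)])
bar far (array([ 0.57793002, -0.06141642,  0.20028894]), [np.float64(0.6073590694662947), np.float64(0.6073590694663551)]) near (array([ 0.4755103 , -0.06287146,  0.19974032]), [np.float64(1.159573564242516), np.float64(1.159573564242555)])
TR [ 0.62742458 -0.11960191  0.06      ]
BR [ 0.43187078 -0.12401147  0.06      ]
sR far [ 0.62791243 -0.11382451  0.06      ]
sR near [ 0.43643116 -0.12087338  0.06      ]
sL near [0.42766987 0.1489459  0.06      ]
```

```bash
cat >> h.py <<'E'
from scipy.spatial.transform import Rotation as Ro
YAW=1.7; H=np.array([.5255,.043,0])
def fw(x,y,z): # furnace mm -> world m
    return H+Ro.from_euler('z',YAW,degrees=True).apply([x/1e3,y/1e3,z/1e3])
def ori(kind,tilt=0): # A: tool x=+fx,y=-fy ; B: tool x=+fy,y=+fx ; tilt about furnace x
    M={'A':[[1,0,0],[0,-1,0],[0,0,-1]],'B':[[0,1,0],[1,0,0],[0,0,-1]]}[kind]
    return (Ro.from_euler('z',YAW,degrees=True)*Ro.from_euler('x',tilt,degrees=True)*Ro.from_matrix(M)).as_matrix()
def rel(p,R):
    s=monitor.observe(); R0=s['eef_rot']
    print('t',round(s['t'],2),'pos',s['ee_pos'].round(4),'shift',(1e3*R0.T@(np.asarray(p)-s['ee_pos'])).round(1),'rot',np.degrees(Ro.from_matrix(R0.T@R).as_rotvec()).round(2))
E
python3 -c "
from h import *
p=fw(10,-192,0); print(p); K=.073
for n,q in(('side',(336.4,258.9)),('top',(344.9,210.8))): print(n,onz(n,q,.073))
p[2]=.30; rel(p,ori('B'))"
```

```text
[ 0.54119152 -0.14861883  0.        ]
side [ 0.54688145 -0.14570795  0.073     ]
top [ 0.54218913 -0.14938847  0.073     ]
t 0.1 pos [0.1262 0.5346 0.2303] shift [-560.8 -569.8  -68.4] rot [-0.1   0.08 75.02]
```

Request:
play_rows:
  motion:
    - [[0,0,-100],[0,0,0]]
    - [[0,0,-100],[0,0,0]]
    - [[0,0,-100],[0,0,0]]
    - [[-280,-285,-100],[0,0,40]]
    - [[-280,-285,-100],[0,0,40]]
    - [[-280,-285,-100],[0,0,40]]
    - [[-280,-285,-100],[0,0,40]]
    - [[-280,-285,-100],[0,0,40]]
  jaw: 50
  newtons: 30

```text
t: 0.77
ee_pos: [0.2349, 0.355, 0.3308]
eef_rot: [[-0.65, 0.76, -0.0], [0.76, 0.65, -0.001], [-0.0, -0.001, -1.0]]
ft_force: [-0.1, 1.2, 0.2]
gripper_width: 0.0428
grip_force: 0.0
```

```bash
python3 -c "
from h import *
p=[.543,-.148,.2]; rel(p,ori('B'))"
```

```text
t 0.77 pos [0.2349 0.355  0.3308] shift [-582.5  -93.1  131. ] rot [-4.000e-02  2.000e-02  3.888e+01]
```

Request:
play_rows:
  motion:
    - [[-260,-40,0],[0,0,39]]
    - [[-260,-40,0],[0,0,39]]
    - [[-260,-40,0],[0,0,39]]
    - [[-260,-40,0],[0,0,39]]
    - [[-260,-40,0],[0,0,39]]
    - [[-260,-40,0],[0,0,39]]
    - [[-260,-40,0],[0,0,39]]
    - [[-260,-40,0],[0,0,39]]

```text
t: 1.43
ee_pos: [0.3761, 0.1296, 0.3313]
eef_rot: [[-0.023, 1.0, 0.001], [1.0, 0.023, -0.001], [-0.001, 0.001, -1.0]]
ft_force: [-0.9, 0.0, 0.6]
gripper_width: 0.0423
grip_force: 0.0
```

```bash
python3 -c "
from h import *
p=[.543,-.148,.2]; rel(p,ori('B'))"
```

```text
t 1.43 pos [0.3761 0.1296 0.3313] shift [-281.3  160.3  131.7] rot [ 0.04  0.06 -0.38]
```

Request:
play_rows:
  motion:
    - [[-281,160,0],[0,0,0]]
    - [[-281,160,0],[0,0,0]]
    - [[-281,160,0],[0,0,0]]
    - [[-281,160,0],[0,0,0]]
    - [[-281,160,0],[0,0,0]]
    - [[-281,160,0],[0,0,0]]
    - [[-281,160,0],[0,0,0]]
    - [[-281,160,0],[0,0,0]]

```text
t: 2.1
ee_pos: [0.5449, -0.1421, 0.33]
eef_rot: [[-0.034, 0.999, -0.001], [0.999, 0.034, -0.0], [-0.0, -0.001, -1.0]]
ft_force: [0.0, 0.4, 0.5]
gripper_width: 0.0426
grip_force: 0.0
```

Request:
play_rows:
  motion:
    - [[0,0,40],[0,0,0]]
    - [[0,0,80],[0,0,0]]
    - [[0,0,120],[0,0,0]]
    - [[0,0,160],[0,0,0]]
    - [[0,0,200],[0,0,0]]
    - [[0,0,215],[0,0,0]]
    - [[0,0,215],[0,0,0]]

```text
t: 2.68
ee_pos: [0.5399, -0.1371, 0.1105]
eef_rot: [[-0.036, 0.999, -0.011], [0.999, 0.036, 0.004], [0.005, -0.011, -1.0]]
ft_force: [0.4, -0.1, 0.5]
gripper_width: 0.0426
grip_force: 0.0
```

```bash
python3 -c "
from h import *
rel([.543,-.148,.06],ori('B'))
s=optics.read_camera('side')[:,:,::-1]; t=optics.read_camera('top')[:,:,::-1]
a=cv2.resize(s[170:300,260:400],None,fx=4,fy=4,interpolation=3);b=cv2.resize(t[150:280,290:400],None,fx=4,fy=4,interpolation=3)
cv2.imwrite('pics/k1.png',np.hstack([a,b])[:, :800])"
```

```text
t 2.68 pos [ 0.5399 -0.1371  0.1105] shift [-11.3   3.3  50.4] rot [-0.65 -0.26  0.34]
```

View pics/k1.png

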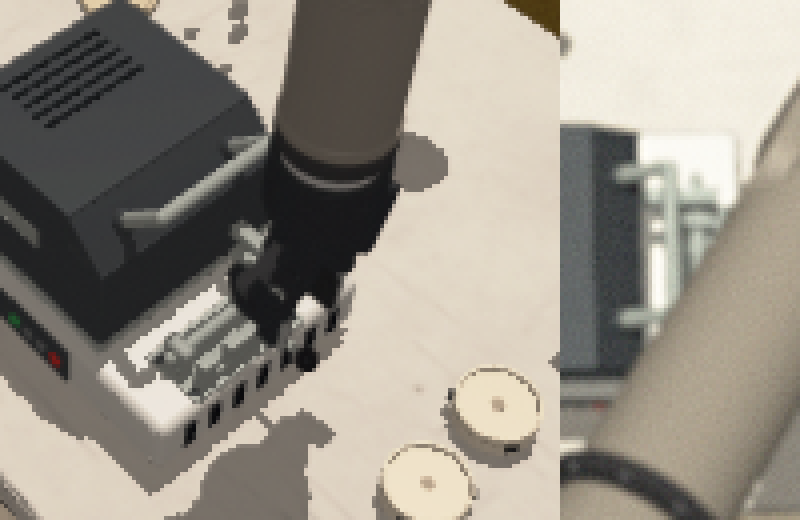

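The side crop shows the fingers above the knob, which sits at crop (305,360). The open jaws straddle it, a little too close to the base. The pose hasn't settled yet, so I'll let it settle and re-read.

Request:
play_rows:
  motion:
    - [[0,0,0],[0,0,0]]
    - [[0,0,0],[0,0,0]]
    - [[0,0,0],[0,0,0]]

```text
t: 3.03
ee_pos: [0.545, -0.1413, 0.1182]
eef_rot: [[-0.034, 0.999, 0.004], [0.999, 0.034, -0.0], [-0.001, 0.004, -1.0]]
ft_force: [-0.2, 0.5, 0.7]
gripper_width: 0.0425
grip_force: 0.0
```

```bash
python3 -c "
from h import *
rel([.543,-.148,.06],ori('B')); print(monitor.observe()['joints'])"
```

```text
t 3.03 pos [ 0.545  -0.1413  0.1182] shift [-6.6 -2.5 58.2] rot [0.21 0.03 0.23]
[-18.46925351  29.19408975  44.1382894   95.45156083 -22.2193184
  64.25009536  33.72073603]
```

Request:
play_rows:
  motion:
    - [[-7,-2,0],[0,0,0]]
    - [[-7,-2,0],[0,0,0]]
    - [[-7,-2,20],[0,0,0]]
    - [[-7,-2,40],[0,0,0]]
    - [[-7,-2,58],[0,0,0]]
    - [[-7,-2,58],[0,0,0]]
    - [[-7,-2,58],[0,0,0]]
    - [[-7,-2,58],[0,0,0]]

```text
t: 3.7
ee_pos: [0.5426, -0.1489, 0.0594]
eef_rot: [[-0.033, 0.999, 0.002], [0.999, 0.033, -0.001], [-0.001, 0.002, -1.0]]
ft_force: [-0.1, 0.0, -1.0]
gripper_width: 0.0428
grip_force: 0.0
```

Request:
play_rows:
  motion:
    - [[0,0,0],[0,0,0]]
    - [[0,0,0],[0,0,0]]
    - [[0,0,0],[0,0,0]]
    - [[0,0,0],[0,0,0]]
    - [[0,0,0],[0,0,0]]
  jaw: 0
  newtons: 25

```text
t: 4.12
ee_pos: [0.5428, -0.1486, 0.0594]
eef_rot: [[-0.033, 0.999, 0.002], [0.999, 0.033, -0.001], [-0.001, 0.002, -1.0]]
ft_force: [-0.0, -0.1, 5.3]
gripper_width: 0.015
grip_force: 24.4
```

Request:
play_rows:
  motion:
    - [[1,0,-9],[0,0,0]]
    - [[3,0,-18],[0,0,0]]
    - [[6,0,-27],[0,0,0]]
    - [[11,0,-35],[0,0,0]]
    - [[17,0,-43],[0,0,0]]
    - [[23,0,-49],[0,0,0]]
    - [[28,0,-52],[0,0,0]]
    - [[28,0,-52],[0,0,0]]

```text
t: 4.78
ee_pos: [0.5414, -0.119, 0.1114]
eef_rot: [[-0.035, 0.999, 0.001], [0.999, 0.035, 0.0], [0.0, 0.001, -1.0]]
ft_force: [-0.3, -1.2, 0.9]
gripper_width: 0.0147
grip_force: 24.4
```

Request:
play_rows:
  motion:
    - [[0,0,0],[0,0,0]]
    - [[0,0,0],[0,0,0]]
    - [[0,-7,0],[0,0,0]]
    - [[0,-14,0],[0,0,0]]
    - [[0,-21,0],[0,0,0]]
    - [[0,-28,0],[0,0,0]]
    - [[0,-28,0],[0,0,0]]

```text
t: 5.37
ee_pos: [0.5104, -0.1215, 0.1101]
eef_rot: [[-0.032, 0.999, -0.003], [0.999, 0.032, 0.001], [0.001, -0.003, -1.0]]
ft_force: [-1.0, -2.1, 0.3]
gripper_width: 0.0146
grip_force: 24.5
```

Request:
play_rows:
  motion:
    - [[0,-6,0],[0,0,0]]
    - [[0,-12,0],[0,0,0]]
    - [[0,-16,0],[0,0,0]]
    - [[0,-16,0],[0,0,0]]
    - [[0,-16,0],[0,0,0]]

```text
t: 5.78
ee_pos: [0.4978, -0.1212, 0.1107]
eef_rot: [[-0.034, 0.999, 0.002], [0.999, 0.034, 0.0], [0.0, 0.002, -1.0]]
ft_force: [3.3, 0.7, -0.5]
gripper_width: 0.0149
grip_force: 24.6
```

```bash
python3 -c "
from h import *
rel([.543,-.148,.06],ori('B'))
s=optics.read_camera('side')[:,:,::-1]
cv2.imwrite('pics/k2.png',cv2.resize(s[190:300,240:360],None,fx=5,fy=5,interpolation=3))"
```

```text
t 5.78 pos [ 0.4978 -0.1212  0.1107] shift [-28.3  44.2  50.7] rot [ 0.11 -0.01  0.25]
```

View pics/k2.png

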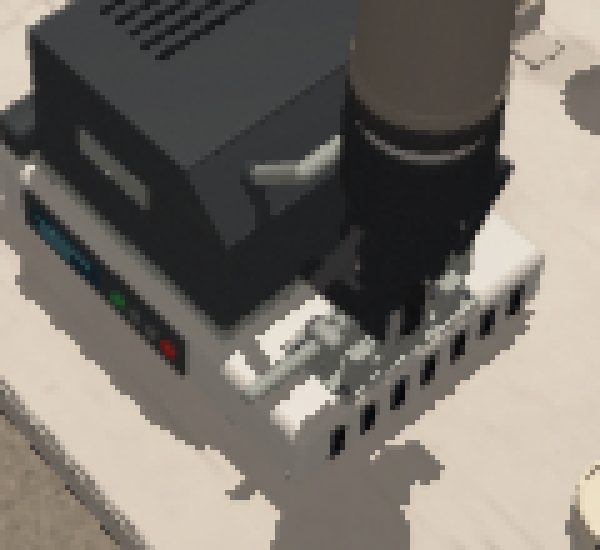

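The rod now sticks out toward the robot and the jaws still hold the raised knob. The 44–45 mm of travel and the rise to 3.3 N say the bolt is at its drawn stop. I'll lower the handle along the same arc into the outer notch.

Request:
play_rows:
  motion:
    - [[-5,1,4],[0,0,0]]
    - [[-11,1,9],[0,0,0]]
    - [[-17,1,17],[0,0,0]]
    - [[-22,1,25],[0,0,0]]
    - [[-25,1,34],[0,0,0]]
    - [[-27,1,43],[0,0,0]]
    - [[-27,1,51],[0,0,0]]
    - [[-27,1,51],[0,0,0]]

```text
t: 6.5
ee_pos: [0.4986, -0.15, 0.0585]
eef_rot: [[-0.033, 0.999, -0.001], [0.999, 0.033, -0.002], [-0.002, -0.001, -1.0]]
ft_force: [2.3, -0.6, 0.6]
gripper_width: 0.0147
grip_force: 26.6
```

Request:
play_rows:
  motion:
    - [[0,0,0],[0,0,0]]
    - [[0,0,0],[0,0,0]]
    - [[0,0,0],[0,0,0]]
    - [[0,0,0],[0,0,0]]
    - [[0,0,0],[0,0,0]]
  jaw: 45

```text
t: 6.92
ee_pos: [0.4985, -0.1485, 0.0591]
eef_rot: [[-0.033, 0.999, -0.001], [0.999, 0.033, 0.0], [0.0, -0.001, -1.0]]
ft_force: [-0.0, 0.3, 0.1]
gripper_width: 0.0381
grip_force: 0.0
```

Request:
play_rows:
  motion:
    - [[0,0,-40],[0,0,0]]
    - [[0,0,-80],[0,0,0]]
    - [[0,0,-120],[0,0,0]]
    - [[0,0,-160],[0,0,0]]
    - [[0,0,-200],[0,0,0]]
    - [[0,0,-230],[0,0,0]]
    - [[0,0,-230],[0,0,0]]
    - [[0,0,-230],[0,0,0]]

```text
t: 7.58
ee_pos: [0.4998, -0.1492, 0.2912]
eef_rot: [[-0.033, 0.999, 0.004], [0.999, 0.033, -0.001], [-0.001, 0.004, -1.0]]
ft_force: [-0.1, 0.4, -0.5]
gripper_width: 0.0384
grip_force: 0.0
```

```bash
python3 -c "
from h import *
p=fw(0,-103,0);p[2]=.29; print(p)
rel(p,ori('A'))
s=optics.read_camera('side')[:,:,::-1]
cv2.imwrite('pics/k3.png',cv2.resize(s[160:300,220:380],None,fx=4,fy=4,interpolation=3))"
```

```text
[ 0.52855562 -0.05995467  0.29      ]
t 7.58 pos [ 0.4998 -0.1492  0.2912] shift [88.2 31.8  1.3] rot [ 0.23 -0.16 90.22]
```

View pics/k3.png

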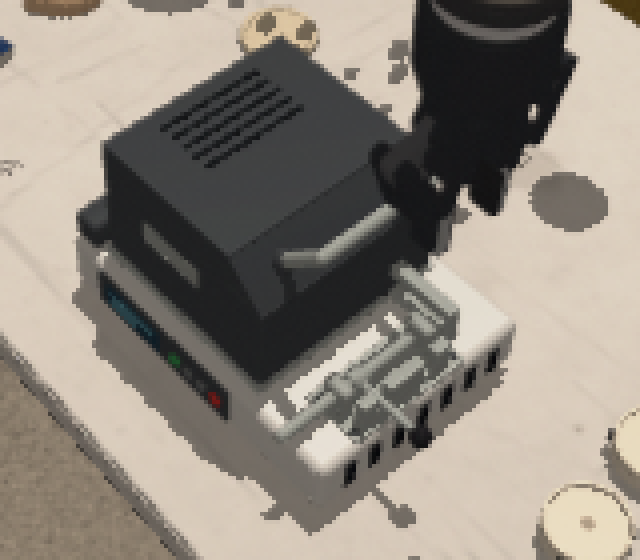

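The handle lies down in the outer notch at crop (421,436) with the bolt drawn. Next I'll turn the tool and go above the hood's bow handle.

Request:
play_rows:
  motion:
    - [[40,10,0],[0,0,60]]
    - [[60,20,0],[0,0,60]]
    - [[88,32,0],[0,0,60]]
    - [[88,32,0],[0,0,60]]
    - [[88,32,0],[0,0,60]]
    - [[88,32,0],[0,0,60]]
    - [[88,32,0],[0,0,60]]
    - [[88,32,0],[0,0,60]]

```text
t: 8.3
ee_pos: [0.5266, -0.059, 0.287]
eef_rot: [[0.819, 0.573, -0.004], [0.573, -0.819, 0.0], [-0.004, -0.003, -1.0]]
ft_force: [0.9, -0.3, 0.0]
gripper_width: 0.0385
grip_force: 0.0
```

Request:
play_rows:
  motion:
    - [[0,0,0],[0,0,33]]
    - [[0,0,0],[0,0,33]]
    - [[0,0,0],[0,0,33]]
    - [[0,0,0],[0,0,33]]
    - [[0,0,0],[0,0,33]]
    - [[0,0,0],[0,0,33]]

```text
t: 8.8
ee_pos: [0.5268, -0.059, 0.287]
eef_rot: [[0.999, 0.039, -0.004], [0.039, -0.999, -0.0], [-0.004, 0.0, -1.0]]
ft_force: [0.6, 0.0, 0.0]
gripper_width: 0.0386
grip_force: 0.0
```

```bash
python3 -c "
from h import *
p=fw(0,-103,0);p[2]=.174; p[1]-=.001
rel(p,ori('A')); print(monitor.observe()['joints'].round(1))"
```

```text
t 8.8 pos [ 0.5268 -0.059   0.287 ] shift [  2.2   2.  113. ] rot [0.01 0.25 0.54]
[-42.5  23.8  67.5  85.1 -21.8  85.9 -62.9]
```

Request:
play_rows:
  motion:
    - [[2,2,30],[0,0,0]]
    - [[2,2,60],[0,0,0]]
    - [[2,2,80],[0,0,0]]
    - [[2,2,95],[0,0,0]]
    - [[2,2,105],[0,0,0]]
    - [[2,2,113],[0,0,0]]
    - [[2,2,113],[0,0,0]]
    - [[2,2,113],[0,0,0]]

```text
t: 9.47
ee_pos: [0.53, -0.0615, 0.1763]
eef_rot: [[0.999, 0.041, -0.0], [0.041, -0.999, -0.0], [-0.0, 0.0, -1.0]]
ft_force: [0.7, -0.5, -0.0]
gripper_width: 0.0385
grip_force: 0.0
```

Request:
play_rows:
  motion:
    - [[0,0,0],[0,0,0]]
    - [[0,0,0],[0,0,0]]
    - [[0,0,0],[0,0,0]]
    - [[0,0,0],[0,0,0]]
    - [[0,0,0],[0,0,0]]
  jaw: 0
  newtons: 30

```text
t: 9.88
ee_pos: [0.5306, -0.0587, 0.1774]
eef_rot: [[0.999, 0.043, 0.001], [0.043, -0.999, 0.005], [0.001, -0.005, -1.0]]
ft_force: [-1.7, 5.5, 3.8]
gripper_width: 0.0097
grip_force: 29.4
```

```bash
python3 -c "
from h import *
rel(fw(0,-103,174),ori('A')); print(monitor.observe()['joints'].round(1))"
```

```text
t 9.88 pos [ 0.5306 -0.0587  0.1774] shift [-2.1  1.1  3.3] rot [-0.27 -0.07  0.75]
[-40.3  28.4  63.8  95.7 -26.9  72.8 -58.5]
```

Request:
play_rows:
  motion:
    - [[0,-5,-8],[0,0,0]]
    - [[0,-11,-16],[0,0,0]]
    - [[0,-17,-24],[0,0,0]]
    - [[0,-23,-32],[0,0,0]]
    - [[0,-30,-39],[0,0,0]]
    - [[0,-37,-46],[0,0,0]]
    - [[1,-45,-53],[0,0,0]]
    - [[1,-52,-59],[0,0,0]]

```text
t: 10.55
ee_pos: [0.529, -0.0095, 0.2357]
eef_rot: [[0.999, 0.04, 0.001], [0.04, -0.999, -0.002], [0.0, 0.002, -1.0]]
ft_force: [3.8, -0.4, -7.0]
gripper_width: 0.0096
grip_force: 29.1
```

Request:
play_rows:
  motion:
    - [[0,-16,-12],[0,0,0]]
    - [[0,-33,-22],[0,0,0]]
    - [[1,-50,-30],[0,0,0]]
    - [[1,-69,-38],[0,0,0]]
    - [[1,-88,-43],[0,0,0]]
    - [[1,-107,-47],[0,0,0]]
    - [[2,-127,-49],[0,0,0]]
    - [[2,-146,-49],[0,0,0]]

```text
t: 11.22
ee_pos: [0.525, 0.1317, 0.2888]
eef_rot: [[0.999, 0.035, 0.002], [0.035, -0.999, -0.006], [0.002, 0.006, -1.0]]
ft_force: [-4.3, -4.4, 10.6]
gripper_width: 0.0095
grip_force: 30.8
```

Request:
play_rows:
  motion:
    - [[0,-20,1],[0,0,0]]
    - [[0,-39,4],[0,0,0]]
    - [[0,-58,9],[0,0,0]]
    - [[0,-77,15],[0,0,0]]
    - [[0,-95,23],[0,0,0]]
    - [[0,-112,32],[0,0,0]]
    - [[0,-128,42],[0,0,0]]
    - [[0,-128,42],[0,0,0]]

```text
t: 11.88
ee_pos: [0.5207, 0.2681, 0.2416]
eef_rot: [[0.999, 0.045, 0.004], [0.045, -0.999, -0.0], [0.004, 0.0, -1.0]]
ft_force: [4.9, 3.2, -1.7]
gripper_width: 0.0098
grip_force: 32.6
```

```bash
python3 -c "
from h import *
b=monitor.observe()['ee_pos']*1e3; print(monitor.observe()['joints'].round(1))
h=fw(0,90,75)*1e3; d=b-h; d[2]+=16; print(d, np.hypot(d[1],d[2]), 180-np.degrees(np.arctan2(d[2],d[1]))-31.4)"
```

```text
[-68.7  32.2  63.7  81.4 -28.7  83.7 -93. ]
[ -2.10313789 135.1814431  182.63499167] 227.2213958708478 95.10783601377778
```

Request:
play_rows:
  motion:
    - [[0,-8,6],[0,0,0]]
    - [[0,-15,12],[0,0,0]]
    - [[0,-15,12],[0,0,0]]
    - [[0,-15,12],[0,0,0]]

```text
t: 12.22
ee_pos: [0.5203, 0.2816, 0.2306]
eef_rot: [[0.999, 0.043, 0.004], [0.043, -0.999, 0.002], [0.004, -0.002, -1.0]]
ft_force: [4.9, 3.9, -0.9]
gripper_width: 0.0096
grip_force: 32.9
```

Request:
play_rows:
  motion:
    - [[0,0,0],[0,0,0]]
    - [[0,0,0],[0,0,0]]
    - [[0,0,0],[0,0,0]]
    - [[0,0,0],[0,0,0]]
  jaw: 36

```text
t: 12.55
ee_pos: [0.5186, 0.2787, 0.23]
eef_rot: [[0.999, 0.04, -0.002], [0.04, -0.999, -0.001], [-0.002, 0.001, -1.0]]
ft_force: [-0.2, -0.2, 0.1]
gripper_width: 0.0308
grip_force: 0.0
```

Request:
play_rows:
  motion:
    - [[0,-2,-10],[0,0,0]]
    - [[0,-4,-25],[0,0,0]]
    - [[0,-4,-50],[0,0,0]]
    - [[0,-4,-80],[0,0,0]]
    - [[0,-4,-110],[0,0,0]]
    - [[0,40,-120],[0,0,0]]
    - [[0,80,-120],[0,0,0]]
    - [[0,120,-120],[0,0,0]]

```text
t: 13.22
ee_pos: [0.5245, 0.1581, 0.3522]
eef_rot: [[0.999, 0.043, 0.003], [0.043, -0.999, -0.0], [0.003, 0.001, -1.0]]
ft_force: [0.8, -1.2, -0.0]
gripper_width: 0.0309
grip_force: 0.0
```

```bash
python3 -c "
from h import *
rel([.427,-.2765,.12],ori('A')); rel([.427,-.2765,.12],ori('B'))
print(monitor.observe()['joints'].round(1))"
```

```text
t 13.22 pos [0.5245 0.1581 0.3522] shift [-116.7  430.   232.1] rot [ 0.03 -0.18  0.74]
t 13.22 pos [0.5245 0.1581 0.3522] shift [-116.7  430.   232.1] rot [  0.16  -0.12 -89.26]
[-61.8  24.8  67.1  74.2 -22.8  95.  -86.5]
```

Request:
play_rows:
  motion:
    - [[-80,300,50],[0,0,-45]]
    - [[-80,300,50],[0,0,-45]]
    - [[-80,300,50],[0,0,-45]]
    - [[-80,300,50],[0,0,-45]]
    - [[-80,300,50],[0,0,-45]]
    - [[-80,300,50],[0,0,-45]]
    - [[-80,300,50],[0,0,-45]]
    - [[-80,300,50],[0,0,-45]]
  jaw: 100

```text
t: 13.88
ee_pos: [0.4539, -0.1484, 0.3011]
eef_rot: [[0.681, 0.733, 0.001], [0.733, -0.681, -0.0], [0.0, 0.001, -1.0]]
ft_force: [-0.5, -0.4, -0.3]
gripper_width: 0.0853
grip_force: 0.0
```

```bash
cat >> h.py <<'E'
def oC(): return ori('A')@Ro.from_euler('z',-45,degrees=True).as_matrix()
def dishes(n,im):
    hsv=cv2.cvtColor(im,cv2.COLOR_RGB2HSV); m=cv2.inRange(hsv,(12,25,195),(35,120,255))
    k,l,st,c=cv2.connectedComponentsWithStats(m); out=[]
    for i in range(1,k):
        x,y,w,h,a=st[i]
        if 15<w<34 and 13<h<32 and a>90: out.append((c[i].round(1),(w,h,a),onz(n,c[i],.0255).round(4)))
    return [o for o in out if .3<o[2][0]<.75 and -.45<o[2][1]<.1]
E
python3 -c "
from h import *
rel([.427,-.2765,.12],oC())
for n in('side','top'):
    im=optics.read_camera(n)
    for d in dishes(n,im): print(n,d)
    c=im[140:290,215:375] if n=='side' else im[150:290,220:380]
    cv2.imwrite('pics/h_%s.png'%n,cv2.resize(c,None,fx=4,fy=4,interpolation=3)[:,:,::-1])
"
```

```text
t 13.88 pos [ 0.4539 -0.1484  0.3011] shift [-112.3   67.4  181.1] rot [ 0.04 -0.03  0.4 ]
top (array([280.8, 219.2]), (np.int32(28), np.int32(28), np.int32(237)), array([0.5203, 0.0386, 0.0255]))
```

View pics/h_top.png

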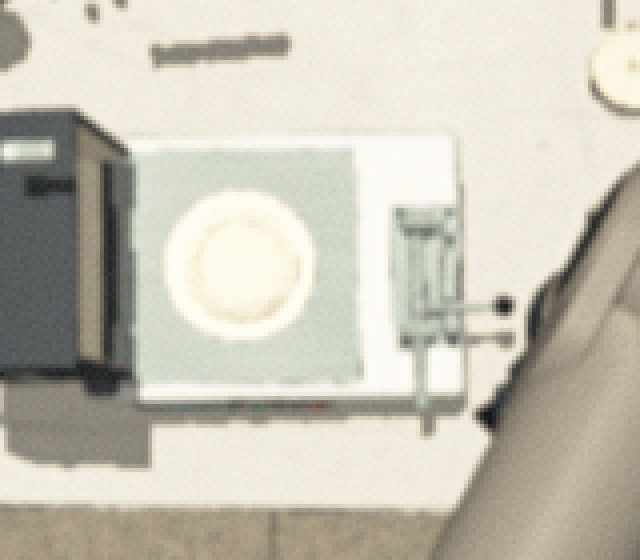

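View pics/h_side.png

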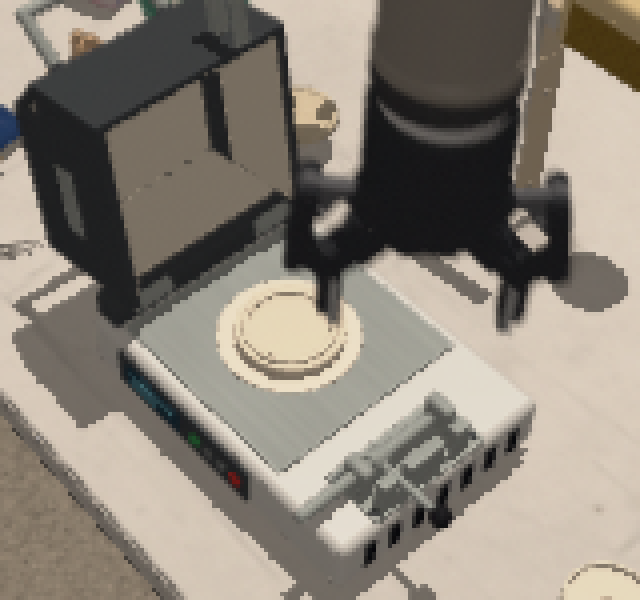

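The hood is open. In the top crop, the pale outer ring is centred at (240,264) with the raised pile inside it. In the side crop the ring centre is at about (288,337) and the low pile on it at (290,330). The bolt is still drawn.

```bash
python3 -c "
from h import *
print(onz('top',(279.6,215.6),.06),onz('side',(215+288.5/4-.4,140+337/4-.4),.06))
print('inner',onz('top',(220+246/4-.4,150+264/4-.4),.072),onz('side',(215+290/4-.4,140+325/4-.4),.072))
print('knob',onz('top',(220+504/4-.4,150+305/4-.4),.073),fw(-35,-192,73))
for n,c in(('top',(279.6,215.6)),):
  pass
"
```

```text
[0.52718964 0.04197862 0.06      ] [0.52748135 0.04409666 0.06      ]
inner [0.52587316 0.03749028 0.072     ] [0.52933508 0.0448879  0.072     ]
knob [ 0.4979119  -0.15128187  0.073     ] [ 0.49621132 -0.14995381  0.073     ]
```

Request:
play_rows:
  motion:
    - [[-112,67,100],[0,0,0]]
    - [[-112,67,130],[0,0,0]]
    - [[-112,67,160],[0,0,0]]
    - [[-112,67,180],[0,0,0]]
    - [[-112,67,180],[0,0,0]]
    - [[-112,67,180],[0,0,0]]

```text
t: 14.48
ee_pos: [0.4266, -0.2715, 0.1165]
eef_rot: [[0.68, 0.733, -0.006], [0.733, -0.68, 0.002], [-0.003, -0.006, -1.0]]
ft_force: [0.6, 0.4, 0.5]
gripper_width: 0.0857
grip_force: 0.0
```

```bash
python3 -c "
from h import *
rel([.427,-.2765,.005],oC()); print(monitor.observe()['joints'].round(1))
for n in('side','top'):
    for d in dishes(n,optics.read_camera(n)): print(n,d)
"
```

```text
t 14.48 pos [ 0.4266 -0.2715  0.1165] shift [ -3.1   4.4 111.5] rot [-0.34  0.15  0.45]
[-12.5  27.1  57.8 104.3 -25.4  63.3  11.6]
top (array([422.8, 176.5]), (np.int32(20), np.int32(22), np.int32(101)), array([ 0.6565, -0.3929,  0.0255]))
top (array([377.3, 207.4]), (np.int32(24), np.int32(25), np.int32(200)), array([ 0.5598, -0.2531,  0.0255]))
top (array([280.9, 219.1]), (np.int32(28), np.int32(28), np.int32(236)), array([0.5205, 0.0383, 0.0255]))
```

Request:
play_rows:
  motion:
    - [[-3,4,30],[0,0,0]]
    - [[-3,4,60],[0,0,0]]
    - [[-3,4,80],[0,0,0]]
    - [[-3,4,95],[0,0,0]]
    - [[-3,4,105],[0,0,0]]
    - [[-3,4,111],[0,0,0]]
    - [[-3,4,111],[0,0,0]]
    - [[-3,4,111],[0,0,0]]

```text
t: 15.25
ee_pos: [0.4318, -0.2763, 0.0104]
eef_rot: [[0.677, 0.736, 0.002], [0.736, -0.677, -0.001], [0.001, 0.002, -1.0]]
ft_force: [-0.8, -0.5, 0.7]
gripper_width: 0.0854
grip_force: 0.0
```

Request:
play_rows:
  motion:
    - [[0,0,0],[0,0,0]]
    - [[0,0,0],[0,0,0]]
    - [[0,0,0],[0,0,0]]
    - [[0,0,0],[0,0,0]]
    - [[0,0,0],[0,0,0]]
    - [[0,0,0],[0,0,0]]
  jaw: 0
  newtons: 30

```text
t: 15.75
ee_pos: [0.4313, -0.2765, 0.0108]
eef_rot: [[0.678, 0.735, 0.002], [0.735, -0.678, 0.0], [0.002, 0.002, -1.0]]
ft_force: [-2.1, 1.8, 6.2]
gripper_width: 0.0625
grip_force: 31.7
```

Request:
play_rows:
  motion:
    - [[0,0,0],[0,0,0]]
    - [[0,0,0],[0,0,0]]
    - [[0,0,0],[0,0,0]]
    - [[-3,0,2],[0,0,0]]
    - [[-3,0,5],[0,0,0]]
    - [[-3,0,5],[0,0,0]]
    - [[-3,0,5],[0,0,0]]
    - [[-3,0,5],[0,0,0]]
  jaw: 90

```text
t: 16.42
ee_pos: [0.4284, -0.2783, 0.0041]
eef_rot: [[0.678, 0.735, -0.0], [0.735, -0.678, 0.0], [-0.0, -0.0, -1.0]]
ft_force: [0.7, -0.2, -0.8]
gripper_width: 0.077
grip_force: 0.0
```

Request:
play_rows:
  motion:
    - [[0,0,0],[0,0,0]]
    - [[0,0,0],[0,0,0]]
    - [[0,0,0],[0,0,0]]
    - [[0,0,0],[0,0,0]]
    - [[0,0,0],[0,0,0]]
  jaw: 0
  newtons: 30

```text
t: 16.83
ee_pos: [0.4287, -0.2785, 0.0047]
eef_rot: [[0.678, 0.735, 0.001], [0.735, -0.678, -0.0], [0.0, 0.0, -1.0]]
ft_force: [-0.7, 0.3, 4.6]
gripper_width: 0.063
grip_force: 33.0
```

Request:
play_rows:
  motion:
    - [[0,0,-20],[0,0,0]]
    - [[0,0,-55],[0,0,0]]
    - [[0,0,-90],[0,0,0]]
    - [[0,0,-125],[0,0,0]]
    - [[0,0,-160],[0,0,0]]
    - [[0,0,-180],[0,0,0]]
    - [[0,0,-180],[0,0,0]]
    - [[0,0,-180],[0,0,0]]

```text
t: 17.5
ee_pos: [0.429, -0.2784, 0.1848]
eef_rot: [[0.677, 0.736, 0.002], [0.736, -0.677, -0.0], [0.001, 0.002, -1.0]]
ft_force: [0.3, 0.1, -1.4]
gripper_width: 0.0631
grip_force: 33.8
```

```bash
sed -i 's/H=np.array(.*/H=np.array([.5272,.0437,0])/' h.py; python3 -c "
from h import *
rel(fw(0,0,190),oC()); print(monitor.observe()['joints'].round(1))
"
```

```text
t 17.5 pos [ 0.429  -0.2784  0.1848] shift [ 303.5 -146.    -5.1] rot [ 0.1  -0.07  0.66]
[-14.6  23.1  60.9  98.5 -21.3  70.9   8.9]
```

Request:
play_rows:
  motion:
    - [[40,-19,-3],[0,0,0]]
    - [[80,-38,-5],[0,0,0]]
    - [[118,-57,-5],[0,0,0]]
    - [[155,-75,-5],[0,0,0]]
    - [[190,-92,-5],[0,0,0]]
    - [[225,-108,-5],[0,0,0]]
    - [[255,-122,-5],[0,0,0]]
    - [[280,-134,-5],[0,0,0]]

```text
t: 18.17
ee_pos: [0.5187, 0.0229, 0.1866]
eef_rot: [[0.675, 0.738, -0.005], [0.738, -0.675, 0.001], [-0.002, -0.004, -1.0]]
ft_force: [-0.3, -0.2, -1.5]
gripper_width: 0.0631
grip_force: 33.8
```

Request:
play_rows:
  motion:
    - [[15,-7,0],[0,0,0]]
    - [[23,-12,0],[0,0,0]]
    - [[23,-12,0],[0,0,0]]
    - [[23,-12,0],[0,0,0]]
    - [[23,-12,0],[0,0,0]]
    - [[23,-12,0],[0,0,0]]

```text
t: 18.67
ee_pos: [0.526, 0.041, 0.1892]
eef_rot: [[0.681, 0.733, -0.0], [0.733, -0.681, -0.001], [-0.001, 0.0, -1.0]]
ft_force: [-0.7, 0.5, -1.4]
gripper_width: 0.0627
grip_force: 33.8
```

```bash
python3 -c "
from h import *
rel(fw(0,0,110),oC()); s=monitor.observe(); print(s['joints'].round(1),s['ft_force'].round(2))
for n in('side','top'):
    im=optics.read_camera(n)
    for d in dishes(n,im): print(n,d)
"
```

```text
t 18.67 pos [0.526  0.041  0.1892] shift [ 2.9 -0.9 79.2] rot [0.   0.04 0.41]
[-49.3  24.6  58.9  95.6 -21.9  72.4 -28.9] [-0.7   0.53 -1.39]
top (array([422.8, 176.5]), (np.int32(20), np.int32(22), np.int32(100)), array([ 0.6564, -0.3927,  0.0255]))
top (array([377.2, 207.5]), (np.int32(24), np.int32(25), np.int32(196)), array([ 0.5595, -0.2528,  0.0255]))
```

Request:
play_rows:
  motion:
    - [[2,-1,20],[0,0,0]]
    - [[3,-1,45],[0,0,0]]
    - [[3,-1,65],[0,0,0]]
    - [[3,-1,78],[0,0,0]]
    - [[3,-1,86],[0,0,0]]
    - [[3,-1,90],[0,0,0]]
    - [[3,-1,90],[0,0,0]]
    - [[3,-1,90],[0,0,0]]

```text
t: 19.43
ee_pos: [0.5284, 0.0459, 0.1]
eef_rot: [[0.678, 0.735, 0.001], [0.735, -0.678, 0.0], [0.001, 0.001, -1.0]]
ft_force: [0.1, 1.1, -0.6]
gripper_width: 0.0628
grip_force: 33.8
```

Request:
play_rows:
  motion:
    - [[0,0,1],[0,0,0]]
    - [[0,0,2],[0,0,0]]
    - [[0,0,4],[0,0,0]]
    - [[0,0,5],[0,0,0]]
    - [[0,0,5],[0,0,0]]
    - [[0,0,5],[0,0,0]]

```text
t: 19.93
ee_pos: [0.5277, 0.0463, 0.0943]
eef_rot: [[0.678, 0.735, -0.0], [0.735, -0.678, -0.0], [-0.0, -0.0, -1.0]]
ft_force: [-0.0, -0.1, -0.0]
gripper_width: 0.0628
grip_force: 33.8
```

Request:
play_rows:
  motion:
    - [[0,0,1],[0,0,0]]
    - [[0,0,2],[0,0,0]]
    - [[0,0,3],[0,0,0]]
    - [[0,0,4],[0,0,0]]
    - [[0,0,4],[0,0,0]]
    - [[0,0,4],[0,0,0]]

```text
t: 20.43
ee_pos: [0.5277, 0.0463, 0.0902]
eef_rot: [[0.678, 0.735, -0.0], [0.735, -0.678, -0.0], [-0.0, -0.0, -1.0]]
ft_force: [-0.6, 0.3, -1.1]
gripper_width: 0.063
grip_force: 33.8
```

Request:
play_rows:
  motion:
    - [[-2,1,1],[0,0,0]]
    - [[-2,1,2],[0,0,0]]
    - [[-2,1,3],[0,0,0]]
    - [[-2,1,3],[0,0,0]]
    - [[-2,1,3],[0,0,0]]

```text
t: 20.85
ee_pos: [0.5271, 0.0442, 0.0872]
eef_rot: [[0.678, 0.735, -0.0], [0.735, -0.678, 0.0], [-0.0, -0.0, -1.0]]
ft_force: [0.5, 0.3, -0.9]
gripper_width: 0.0628
grip_force: 33.8
```

Request:
play_rows:
  motion:
    - [[0,0,1],[0,0,0]]
    - [[0,0,2],[0,0,0]]
    - [[0,0,3],[0,0,0]]
    - [[0,0,3],[0,0,0]]
    - [[0,0,3],[0,0,0]]

```text
t: 21.27
ee_pos: [0.5271, 0.0442, 0.0842]
eef_rot: [[0.678, 0.735, -0.0], [0.735, -0.678, -0.0], [-0.0, -0.0, -1.0]]
ft_force: [-0.6, 0.2, -0.8]
gripper_width: 0.0629
grip_force: 33.8
```

Request:
play_rows:
  motion:
    - [[0,0,1],[0,0,0]]
    - [[0,0,2],[0,0,0]]
    - [[0,0,3],[0,0,0]]
    - [[0,0,3],[0,0,0]]
    - [[0,0,3],[0,0,0]]

```text
t: 21.68
ee_pos: [0.5271, 0.0442, 0.0812]
eef_rot: [[0.678, 0.735, -0.0], [0.735, -0.678, -0.0], [-0.0, -0.0, -1.0]]
ft_force: [-0.2, -0.2, -0.3]
gripper_width: 0.0625
grip_force: 33.8
```

Request:
play_rows:
  motion:
    - [[0,0,1],[0,0,0]]
    - [[0,0,2],[0,0,0]]
    - [[0,0,3],[0,0,0]]
    - [[0,0,3],[0,0,0]]
    - [[0,0,3],[0,0,0]]

```text
t: 22.1
ee_pos: [0.5271, 0.0441, 0.0782]
eef_rot: [[0.678, 0.735, -0.0], [0.735, -0.678, -0.0], [-0.0, -0.0, -1.0]]
ft_force: [-0.2, 0.5, -1.8]
gripper_width: 0.0629
grip_force: 33.8
```

Request:
play_rows:
  motion:
    - [[0,0,1],[0,0,0]]
    - [[0,0,2],[0,0,0]]
    - [[0,0,2],[0,0,0]]
    - [[0,0,2],[0,0,0]]

```text
t: 22.43
ee_pos: [0.5271, 0.0441, 0.0762]
eef_rot: [[0.678, 0.735, -0.0], [0.735, -0.678, 0.0], [-0.0, -0.0, -1.0]]
ft_force: [-0.1, -0.4, -1.0]
gripper_width: 0.0626
grip_force: 33.8
```

Request:
play_rows:
  motion:
    - [[0,0,1],[0,0,0]]
    - [[0,0,2],[0,0,0]]
    - [[0,0,2],[0,0,0]]
    - [[0,0,2],[0,0,0]]

```text
t: 22.77
ee_pos: [0.5274, 0.0441, 0.0754]
eef_rot: [[0.678, 0.735, 0.0], [0.735, -0.678, 0.001], [0.001, -0.0, -1.0]]
ft_force: [-1.3, -0.2, 5.6]
gripper_width: 0.0627
grip_force: 34.5
```

Request:
play_rows:
  motion:
    - [[0,0,-1],[0,0,0]]
    - [[0,0,-1],[0,0,0]]
    - [[0,0,-1],[0,0,0]]
    - [[0,0,-1],[0,0,0]]
    - [[0,0,-1],[0,0,0]]
  jaw: 100

```text
t: 23.18
ee_pos: [0.5271, 0.0442, 0.0751]
eef_rot: [[0.678, 0.735, -0.0], [0.735, -0.678, -0.0], [-0.0, -0.0, -1.0]]
ft_force: [0.7, -0.0, 0.3]
gripper_width: 0.0853
grip_force: 0.0
```

Request:
play_rows:
  motion:
    - [[0,0,-15],[0,0,0]]
    - [[0,0,-50],[0,0,0]]
    - [[0,0,-85],[0,0,0]]
    - [[0,0,-120],[0,0,0]]
    - [[0,0,-130],[0,0,0]]
    - [[-40,20,-130],[0,0,0]]
    - [[-80,40,-130],[0,0,0]]
    - [[-120,60,-130],[0,0,0]]

```text
t: 23.85
ee_pos: [0.4922, -0.0766, 0.2052]
eef_rot: [[0.675, 0.737, 0.0], [0.737, -0.675, -0.0], [0.0, 0.001, -1.0]]
ft_force: [0.3, 0.1, 0.1]
gripper_width: 0.0855
grip_force: 0.0
```

Request:
play_rows:
  motion:
    - [[-80,120,0],[0,0,0]]
    - [[-80,120,0],[0,0,0]]
    - [[-80,120,0],[0,0,0]]
    - [[-80,120,0],[0,0,0]]
    - [[-80,120,0],[0,0,0]]
    - [[-80,120,0],[0,0,0]]

```text
t: 24.35
ee_pos: [0.5257, -0.2177, 0.2047]
eef_rot: [[0.68, 0.733, -0.001], [0.733, -0.68, -0.0], [-0.001, -0.001, -1.0]]
ft_force: [-0.5, 1.1, -0.0]
gripper_width: 0.0853
grip_force: 0.0
```

```bash
python3 -c "
from h import *
rel([.5615,-.253,.12],oC()); print(monitor.observe()['joints'].round(1))
c=[]
for n in('side','top'):
    im=optics.read_camera(n)
    for d in dishes(n,im): print(n,d)
    q=proj(n,fw(0,0,95))[0]; print(q.round(1)); u,v=q.astype(int)
    c.append(cv2.resize(im[v-45:v+45,u-40:u+40],None,fx=5,fy=5,interpolation=3)[:,:,::-1])
cv2.imwrite('pics/p1.png',np.hstack(c))
"
```

```text
t 24.35 pos [ 0.5257 -0.2177  0.2047] shift [-1.5 50.3 84.6] rot [-0.05  0.06  0.42]
[-18.1  29.5  58.1  87.5 -25.3  77.2  -0.6]
[286.9 216.5]
top (array([282.4, 221.6]), (np.int32(28), np.int32(24), np.int32(213)), array([0.513 , 0.0334, 0.0255]))
top (array([441.7, 248.5]), (np.int32(24), np.int32(31), np.int32(95)), array([ 0.438 , -0.4445,  0.0255]))
[278.9 214.2]
```

View pics/p1.png

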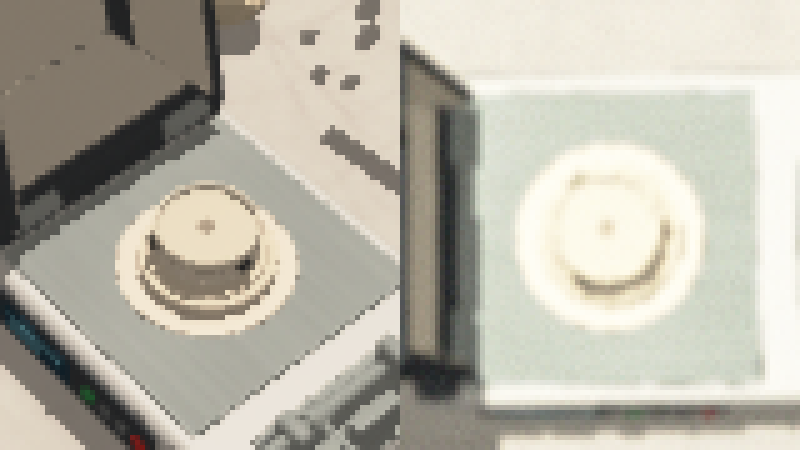

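The first dish stands upright and central: its lid knob is at side crop (207,226) and top crop (606,227), against a predicted (207,230) and (606,228). Next is dish 2.

Request:
play_rows:
  motion:
    - [[-1,40,20],[0,0,0]]
    - [[-1,50,50],[0,0,0]]
    - [[-1,50,80],[0,0,0]]
    - [[-1,50,110],[0,0,0]]
    - [[-1,50,130],[0,0,0]]
    - [[-1,50,140],[0,0,0]]
    - [[-1,50,140],[0,0,0]]
    - [[-1,50,140],[0,0,0]]

```text
t: 25.12
ee_pos: [0.5633, -0.2494, 0.0658]
eef_rot: [[0.676, 0.737, 0.0], [0.737, -0.676, 0.0], [0.001, 0.0, -1.0]]
ft_force: [-1.0, 0.1, 0.5]
gripper_width: 0.0856
grip_force: 0.0
```

```bash
python3 -c "
from h import *
rel([.5615,-.253,.005],oC()); print(monitor.observe()['joints'].round(1))
c=[]
for n in('side','top'):
    im=optics.read_camera(n)
    for d in dishes(n,im): print(n,d)
    q=proj(n,[.58,-.25,.03])[0]; u,v=q.astype(int)
    c.append(cv2.resize(im[v-55:v+55,u-40:u+40],None,fx=5,fy=5,interpolation=3)[:,:,::-1])
cv2.imwrite('pics/p2.png',np.hstack(c))
"
```

```text
t 25.12 pos [ 0.5633 -0.2494  0.0658] shift [-3.9  1.1 60.8] rot [ 0.01 -0.03  0.76]
[ -9.7  41.8  51.   89.5 -34.7  65.6   6.3]
top (array([281.3, 217.9]), (np.int32(28), np.int32(28), np.int32(279)), array([0.5241, 0.0371, 0.0255]))
top (array([441.3, 248.1]), (np.int32(24), np.int32(30), np.int32(97)), array([ 0.4391, -0.4431,  0.0255]))
```

View pics/p2.png

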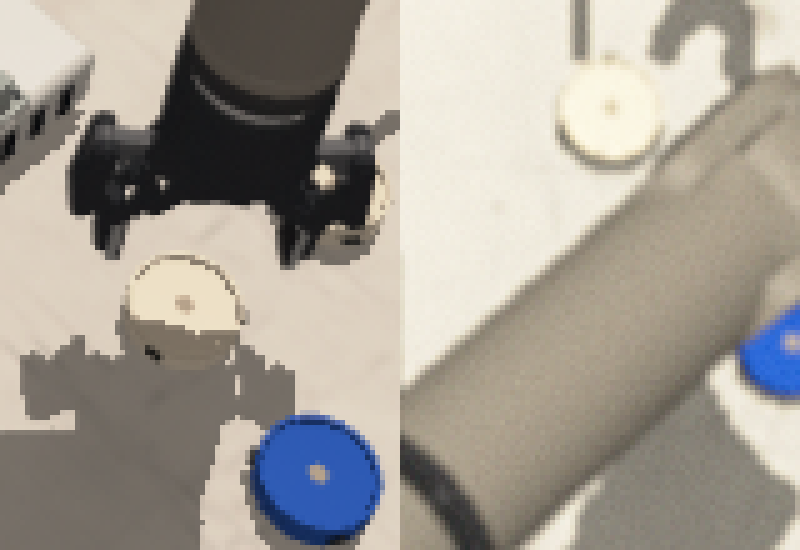

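The side crop shows dish 2's lid knob at (185,303), between and below the fingers. Dish 1's knob is at top crop (612,106) and the blue look-alike is at side (315,475). I'll check dish 2's position numerically.

```bash
python3 -c "
from h import *
u,v=proj('side',[.58,-.25,.03])[0].astype(int); px=(u-40+185/5-.4,v-55+303/5-.4); print(px,onz('side',px,.0255))
u,v=proj('top',[.58,-.25,.03])[0].astype(int); px=(u-40+212/5-.4,v-55+106/5-.4); print(px,onz('top',px,.0255))
print(proj('side',monitor.observe()['ee_pos']))
rel([.5615,-.253,.005],oC())
"
```

```text
(np.float64(366.6), np.float64(290.20000000000005)) [ 0.56537432 -0.25154433  0.0255    ]
(np.float64(378.0), np.float64(165.79999999999998)) [ 0.68808563 -0.25680152  0.0255    ]
[[368.80271466 282.40304325]]
t 25.22 pos [ 0.564  -0.251   0.0673] shift [-3.3 -0.7 62.3] rot [ 0.19 -0.07  0.7 ]
```

Dish 2 hasn't moved. Dish 1 was knocked aside to about (0.690,-0.256). I'll grasp dish 2 now.

Request:
play_rows:
  motion:
    - [[-3,0,15],[0,0,0]]
    - [[-3,0,32],[0,0,0]]
    - [[-3,0,48],[0,0,0]]
    - [[-3,0,58],[0,0,0]]
    - [[-3,0,62],[0,0,0]]
    - [[-3,0,62],[0,0,0]]
    - [[-3,0,62],[0,0,0]]
    - [[-3,0,62],[0,0,0]]

```text
t: 25.88
ee_pos: [0.5615, -0.2536, 0.0047]
eef_rot: [[0.678, 0.735, 0.002], [0.735, -0.678, -0.001], [0.001, 0.002, -1.0]]
ft_force: [0.0, 0.4, 1.2]
gripper_width: 0.0856
grip_force: 0.0
```

Request:
play_rows:
  motion:
    - [[0,0,0],[0,0,0]]
    - [[0,0,0],[0,0,0]]
    - [[0,0,0],[0,0,0]]
    - [[0,0,0],[0,0,0]]
    - [[0,0,0],[0,0,0]]
    - [[0,0,0],[0,0,0]]
  jaw: 0

```text
t: 26.38
ee_pos: [0.5615, -0.2537, 0.0046]
eef_rot: [[0.678, 0.735, 0.002], [0.735, -0.678, -0.001], [0.001, 0.002, -1.0]]
ft_force: [-0.1, -0.2, 5.8]
gripper_width: 0.0628
grip_force: 33.4
```

Request:
play_rows:
  motion:
    - [[0,0,-25],[0,0,0]]
    - [[0,0,-60],[0,0,0]]
    - [[0,0,-95],[0,0,0]]
    - [[10,-12,-130],[0,0,0]]
    - [[30,-35,-150],[0,0,0]]
    - [[55,-64,-155],[0,0,0]]
    - [[80,-93,-155],[0,0,0]]
    - [[105,-122,-155],[0,0,0]]

```text
t: 27.05
ee_pos: [0.5414, -0.0915, 0.1583]
eef_rot: [[0.679, 0.735, 0.0], [0.735, -0.679, 0.001], [0.001, -0.001, -1.0]]
ft_force: [0.5, 0.6, -1.9]
gripper_width: 0.0625
grip_force: 34.4
```

Request:
play_rows:
  motion:
    - [[25,-29,0],[0,0,0]]
    - [[50,-58,0],[0,0,0]]
    - [[70,-81,0],[0,0,0]]
    - [[84,-98,0],[0,0,0]]
    - [[90,-105,0],[0,0,0]]
    - [[90,-105,0],[0,0,0]]
    - [[90,-105,0],[0,0,0]]
    - [[90,-105,0],[0,0,0]]

```text
t: 27.72
ee_pos: [0.5258, 0.0413, 0.1584]
eef_rot: [[0.681, 0.733, 0.0], [0.733, -0.681, -0.002], [-0.001, 0.002, -1.0]]
ft_force: [1.4, -0.5, -1.3]
gripper_width: 0.0628
grip_force: 34.4
```

```bash
python3 -c "
from h import *
rel(fw(0,0,105),oC())
c=[]
for n in('side','top'):
    for d in dishes(n,optics.read_camera(n)): print(n,d)
"
```

```text
t 27.72 pos [0.5258 0.0413 0.1584] shift [ 2.8 -0.7 53.4] rot [0.09 0.07 0.41]
```

Request:
play_rows:
  motion:
    - [[1,0,15],[0,0,0]]
    - [[1,0,30],[0,0,0]]
    - [[1,0,42],[0,0,0]]
    - [[1,0,48],[0,0,0]]
    - [[1,0,51],[0,0,0]]
    - [[1,0,51],[0,0,0]]
    - [[1,0,51],[0,0,0]]
    - [[1,0,51],[0,0,0]]

```text
t: 28.48
ee_pos: [0.5272, 0.0448, 0.108]
eef_rot: [[0.678, 0.735, 0.002], [0.735, -0.678, 0.0], [0.001, 0.001, -1.0]]
ft_force: [-0.2, 1.1, -2.2]
gripper_width: 0.063
grip_force: 34.4
```

```bash
python3 -c "
from h import *
rel(fw(0,0,97.5),oC())"
```

```text
t 28.48 pos [0.5272 0.0448 0.108 ] shift [-0.8  0.7 10.5] rot [ 0.06 -0.06  0.62]
```

Request:
play_rows:
  motion:
    - [[-0.5,0.5,2],[0,0,0]]
    - [[-0.5,0.5,4],[0,0,0]]
    - [[-0.5,0.5,6],[0,0,0]]
    - [[-0.5,0.5,7.5],[0,0,0]]
    - [[-0.5,0.5,7.5],[0,0,0]]
    - [[-0.5,0.5,7.5],[0,0,0]]

```text
t: 28.98
ee_pos: [0.5264, 0.0444, 0.0996]
eef_rot: [[0.678, 0.735, -0.0], [0.735, -0.678, -0.0], [-0.0, -0.0, -1.0]]
ft_force: [0.5, 0.2, -2.0]
gripper_width: 0.0627
grip_force: 34.4
```

Request:
play_rows:
  motion:
    - [[0,0,1],[0,0,0]]
    - [[0,0,2],[0,0,0]]
    - [[0,0,2],[0,0,0]]
    - [[0,0,2],[0,0,0]]

```text
t: 29.32
ee_pos: [0.5265, 0.0443, 0.0978]
eef_rot: [[0.678, 0.735, -0.0], [0.735, -0.678, 0.0], [0.0, -0.0, -1.0]]
ft_force: [0.9, -0.4, -2.4]
gripper_width: 0.0631
grip_force: 34.4
```

Request:
play_rows:
  motion:
    - [[0,0,1],[0,0,0]]
    - [[0,0,1.5],[0,0,0]]
    - [[0,0,1.5],[0,0,0]]
    - [[0,0,1.5],[0,0,0]]

```text
t: 29.65
ee_pos: [0.5268, 0.0443, 0.0973]
eef_rot: [[0.678, 0.735, 0.0], [0.735, -0.678, 0.001], [0.001, -0.0, -1.0]]
ft_force: [-2.5, 0.6, 6.0]
gripper_width: 0.0626
grip_force: 35.0
```

Request:
play_rows:
  motion:
    - [[0,0,-1],[0,0,0]]
    - [[0,0,-1],[0,0,0]]
    - [[0,0,-1],[0,0,0]]
    - [[0,0,-1],[0,0,0]]
    - [[0,0,-1],[0,0,0]]
  jaw: 100

```text
t: 30.07
ee_pos: [0.5266, 0.0443, 0.0972]
eef_rot: [[0.678, 0.735, 0.0], [0.735, -0.678, -0.0], [-0.0, 0.0, -1.0]]
ft_force: [-0.4, 0.6, 0.1]
gripper_width: 0.0853
grip_force: 0.0
```

Request:
play_rows:
  motion:
    - [[0,0,-15],[0,0,0]]
    - [[0,0,-50],[0,0,0]]
    - [[0,0,-85],[0,0,0]]
    - [[0,0,-120],[0,0,0]]
    - [[0,0,-120],[0,0,0]]
    - [[-40,0,-120],[0,0,0]]
    - [[-80,0,-120],[0,0,0]]
    - [[-80,0,-120],[0,0,0]]

```text
t: 30.73
ee_pos: [0.4665, -0.0223, 0.2167]
eef_rot: [[0.686, 0.727, -0.005], [0.727, -0.686, -0.0], [-0.004, -0.004, -1.0]]
ft_force: [-0.7, -1.1, 0.9]
gripper_width: 0.0857
grip_force: 0.0
```

```bash
python3 -c "
from h import *
rel([.69,-.256,.12],oC()); print(monitor.observe()['joints'].round(1))
c=[]
for n,w in(('side',40),('top',40)):
    im=optics.read_camera(n)
    q=proj(n,[.69,-.26,.03])[0]; u,v=q.astype(int); print(n,u,v)
    c.append(cv2.resize(im[v-40:v+50,u-40:u+40],None,fx=5,fy=5,interpolation=3)[:,:,::-1])
cv2.imwrite('pics/p3.png',np.hstack(c))
"
```

```text
t 30.73 pos [ 0.4665 -0.0223  0.2167] shift [-16.3 323.2  95.6] rot [-0.21  0.21 -0.03]
[-53.9  15.4  66.6 101.7 -14.7  72.9 -26.9]
side 398 266
top 379 164
```

View pics/p3.png

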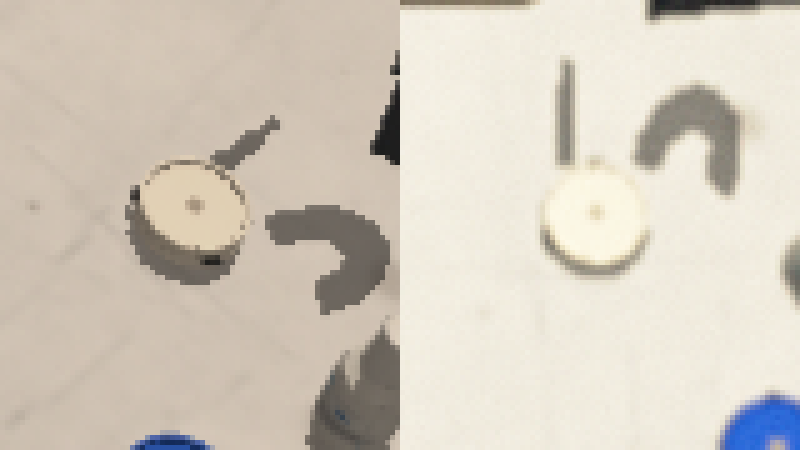

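The grey arch and stick are flat shadows on the bench, since the dish overlaps one of them. Dish 1's lid knob is at side px (396.6,266.6) and top px (377.6,165.8). I'll check its position and how close the shelf edge is.

```bash
python3 -c "
from h import *
print(onz('side',(396.6,266.6),.0255),onz('top',(377.6,165.8),.0255))
s=cv2.imread('pics/side0.png'); t=cv2.imread('pics/top0.png')
print([ (v,t[v,380][::-1].tolist()) for v in range(100,130,3)])
for z in np.arange(.05,.75,.05):
    p=onz('top',(380,119),z); q=proj('side',p)[0]; u,v=q.astype(int)
    print(z.round(2),p.round(3),q.round(0), s[v,u][::-1] if 0<=v<420 and 0<=u<560 else None)
print([(v,s[v,450][::-1].tolist()) for v in range(120,290,10)])
"
```

```text
[ 0.68898688 -0.25463432  0.0255    ] [ 0.68807155 -0.25557936  0.0255    ]
[(100, [230, 225, 209]), (103, [211, 203, 184]), (106, [169, 156, 132]), (109, [238, 225, 183]), (112, [237, 223, 182]), (115, [237, 222, 178]), (118, [168, 155, 129]), (121, [239, 233, 217]), (124, [240, 234, 221]), (127, [240, 235, 221])]
0.05 [ 0.828 -0.26   0.05 ] [430. 238.] [186 174 160]
0.1 [ 0.812 -0.25   0.1  ] [429. 228.] [188 176 161]
0.15 [ 0.797 -0.241  0.15 ] [428. 218.] [189 176 163]
0.2 [ 0.781 -0.231  0.2  ] [427. 206.] [191 178 165]
0.25 [ 0.766 -0.221  0.25 ] [426. 194.] [91 84 77]
0.3 [ 0.75  -0.212  0.3  ] [424. 181.] [175 154 125]
0.35 [ 0.734 -0.202  0.35 ] [423. 166.] [169 144 103]
0.4 [ 0.719 -0.192  0.4  ] [422. 150.] [79 72 75]
0.45 [ 0.703 -0.183  0.45 ] [420. 133.] [175 162 150]
0.5 [ 0.687 -0.173  0.5  ] [418. 114.] [175 162 150]
0.55 [ 0.672 -0.163  0.55 ] [416.  93.] [175 164 150]
0.6 [ 0.656 -0.154  0.6  ] [414.  70.] [115 106  95]
0.65 [ 0.64  -0.144  0.65 ] [411.  44.] [133 123 113]
0.7 [ 0.625 -0.134  0.7  ] [408.  15.] [94 87 79]
[(120, [176, 163, 150]), (130, [175, 163, 150]), (140, [175, 162, 150]), (150, [175, 162, 150]), (160, [135, 126, 116]), (170, [175, 154, 125]), (180, [175, 154, 125]), (190, [126, 100, 75]), (200, [175, 154, 125]), (210, [90, 84, 77]), (220, [191, 179, 165]), (230, [81, 78, 73]), (240, [78, 75, 71]), (250, [26, 26, 25]), (260, [27, 26, 26]), (270, [183, 171, 157]), (280, [185, 173, 159])]
```

Request:
play_rows:
  motion:
    - [[-8,35,10],[0,0,0]]
    - [[-16,70,20],[0,0,0]]
    - [[-25,105,35],[0,0,0]]
    - [[-34,140,50],[0,0,0]]
    - [[-42,175,70],[0,0,0]]
    - [[-50,210,85],[0,0,0]]
    - [[-60,240,90],[0,0,0]]
    - [[-66,270,90],[0,0,0]]

```text
t: 31.5
ee_pos: [0.6262, -0.2463, 0.1231]
eef_rot: [[0.677, 0.736, -0.005], [0.736, -0.677, 0.003], [-0.001, -0.005, -1.0]]
ft_force: [-0.0, -0.9, 0.2]
gripper_width: 0.0853
grip_force: 0.0
```

Request:
play_rows:
  motion:
    - [[0,0,0],[0,0,0]]
    - [[0,0,0],[0,0,0]]

```text
t: 31.67
ee_pos: [0.6265, -0.2476, 0.1254]
eef_rot: [[0.679, 0.734, -0.002], [0.734, -0.679, -0.001], [-0.002, -0.001, -1.0]]
ft_force: [-0.5, 0.9, 0.1]
gripper_width: 0.0852
grip_force: 0.0
```

```bash
python3 -c "
from h import *
rel([.6885,-.255,.1],oC()); print(monitor.observe()['joints'].round(1))"
```

```text
t 31.67 pos [ 0.6265 -0.2476  0.1254] shift [36.7 50.6 25.3] rot [-0.05  0.1   0.56]
[ -8.2  44.8  52.2  74.8 -34.8  76.7   0.5]
```

Request:
play_rows:
  motion:
    - [[12,16,10],[0,0,0]]
    - [[24,33,20],[0,0,0]]
    - [[36,50,25],[0,0,0]]
    - [[36,50,45],[0,0,0]]
    - [[36,50,60],[0,0,0]]
    - [[36,50,60],[0,0,0]]
    - [[36,50,60],[0,0,0]]
    - [[36,50,60],[0,0,0]]

```text
t: 32.33
ee_pos: [0.688, -0.2522, 0.0682]
eef_rot: [[0.677, 0.736, 0.001], [0.736, -0.677, 0.0], [0.001, 0.001, -1.0]]
ft_force: [0.7, 0.0, -0.1]
gripper_width: 0.0853
grip_force: 0.0
```

```bash
python3 -c "
from h import *
rel([.6885,-.255,.005],oC()); print(monitor.observe()['joints'].round(1))"
```

```text
t 32.33 pos [ 0.688  -0.2522  0.0682] shift [-1.8  2.2 63.2] rot [ 0.04 -0.06  0.72]
[ -4.4  53.5  49.   65.8 -38.7  76.3  -1.8]
```

Request:
play_rows:
  motion:
    - [[-2,2,15],[0,0,0]]
    - [[-2,2,32],[0,0,0]]
    - [[-2,2,48],[0,0,0]]
    - [[-2,2,58],[0,0,0]]
    - [[-2,2,63],[0,0,0]]
    - [[-2,2,63],[0,0,0]]
    - [[-2,2,63],[0,0,0]]
    - [[-2,2,63],[0,0,0]]

```text
t: 33.0
ee_pos: [0.688, -0.2567, 0.0053]
eef_rot: [[0.678, 0.735, 0.002], [0.735, -0.678, -0.001], [0.0, 0.002, -1.0]]
ft_force: [-0.1, -0.4, 0.7]
gripper_width: 0.0855
grip_force: 0.0
```

Request:
play_rows:
  motion:
    - [[0,0,0],[0,0,0]]
    - [[0,0,0],[0,0,0]]
    - [[0,0,0],[0,0,0]]
    - [[0,0,0],[0,0,0]]
    - [[0,0,0],[0,0,0]]
    - [[0,0,0],[0,0,0]]
  jaw: 0

```text
t: 33.5
ee_pos: [0.688, -0.2566, 0.0058]
eef_rot: [[0.678, 0.736, 0.002], [0.736, -0.678, -0.001], [0.001, 0.002, -1.0]]
ft_force: [-1.3, 0.1, 5.6]
gripper_width: 0.0628
grip_force: 33.7
```

Request:
play_rows:
  motion:
    - [[0,0,-20],[0,0,0]]
    - [[0,-5,-50],[0,0,0]]
    - [[0,-30,-70],[0,0,0]]
    - [[0,-65,-85],[0,0,0]]
    - [[5,-100,-105],[0,0,0]]
    - [[15,-135,-130],[0,0,0]]
    - [[27,-165,-155],[0,0,0]]
    - [[40,-195,-170],[0,0,0]]

```text
t: 34.17
ee_pos: [0.5702, -0.0943, 0.1758]
eef_rot: [[0.679, 0.734, 0.001], [0.734, -0.679, 0.0], [0.001, 0.001, -1.0]]
ft_force: [1.0, -0.1, -0.2]
gripper_width: 0.063
grip_force: 33.8
```

Request:
play_rows:
  motion:
    - [[16,-28,0],[0,0,0]]
    - [[32,-56,0],[0,0,0]]
    - [[48,-84,0],[0,0,0]]
    - [[60,-106,0],[0,0,0]]
    - [[69,-120,0],[0,0,0]]
    - [[72,-127,0],[0,0,0]]
    - [[72,-127,0],[0,0,0]]
    - [[72,-127,0],[0,0,0]]

```text
t: 34.83
ee_pos: [0.5264, 0.0434, 0.1741]
eef_rot: [[0.678, 0.735, 0.0], [0.735, -0.678, -0.001], [-0.001, 0.001, -1.0]]
ft_force: [-0.2, -0.2, -1.5]
gripper_width: 0.0629
grip_force: 33.8
```

Request:
play_rows:
  motion:
    - [[0,0,10],[0,0,0]]
    - [[0,0,20],[0,0,0]]
    - [[0,0,30],[0,0,0]]
    - [[0,0,36],[0,0,0]]
    - [[0,0,36],[0,0,0]]
    - [[0,0,36],[0,0,0]]
    - [[0,0,36],[0,0,0]]

```text
t: 35.42
ee_pos: [0.5268, 0.044, 0.1384]
eef_rot: [[0.678, 0.735, 0.0], [0.735, -0.678, -0.0], [0.0, 0.001, -1.0]]
ft_force: [-0.3, 1.0, -1.1]
gripper_width: 0.0628
grip_force: 33.8
```

```bash
python3 -c "
from h import *
rel([.5267,.0443,.1205],oC()); print(monitor.observe()['joints'].round(1))"
```

```text
t 35.42 pos [0.5268 0.044  0.1384] shift [ 0.1 -0.3 17.9] rot [ 0.03 -0.01  0.61]
[-49.6  29.   59.9  99.6 -27.   67.3 -24.7]
```

Request:
play_rows:
  motion:
    - [[0,0,4],[0,0,0]]
    - [[0,0,8],[0,0,0]]
    - [[0,0,12],[0,0,0]]
    - [[0,0,15],[0,0,0]]
    - [[0,0,15],[0,0,0]]
    - [[0,0,15],[0,0,0]]

```text
t: 35.92
ee_pos: [0.5263, 0.0443, 0.123]
eef_rot: [[0.678, 0.735, -0.0], [0.735, -0.678, -0.0], [-0.0, -0.0, -1.0]]
ft_force: [0.1, -0.2, -1.9]
gripper_width: 0.063
grip_force: 33.8
```

Request:
play_rows:
  motion:
    - [[0,0,1],[0,0,0]]
    - [[0,0,2],[0,0,0]]
    - [[0,0,2],[0,0,0]]
    - [[0,0,2],[0,0,0]]

```text
t: 36.25
ee_pos: [0.5266, 0.0443, 0.1213]
eef_rot: [[0.678, 0.735, 0.0], [0.735, -0.678, 0.0], [0.0, 0.0, -1.0]]
ft_force: [-0.6, -0.7, -1.6]
gripper_width: 0.0627
grip_force: 33.8
```

Request:
play_rows:
  motion:
    - [[0,0,1],[0,0,0]]
    - [[0,0,1.5],[0,0,0]]
    - [[0,0,1.5],[0,0,0]]
    - [[0,0,1.5],[0,0,0]]

```text
t: 36.58
ee_pos: [0.5268, 0.0443, 0.1204]
eef_rot: [[0.678, 0.735, 0.001], [0.735, -0.678, 0.0], [0.001, 0.0, -1.0]]
ft_force: [-1.8, 0.1, 2.9]
gripper_width: 0.0628
grip_force: 34.2
```

Request:
play_rows:
  motion:
    - [[0,0,0],[0,0,0]]
    - [[0,0,0],[0,0,0]]
    - [[0,0,0],[0,0,0]]
    - [[0,0,0],[0,0,0]]
    - [[0,0,0],[0,0,0]]
  jaw: 100

```text
t: 37.0
ee_pos: [0.5265, 0.0443, 0.1196]
eef_rot: [[0.678, 0.735, -0.0], [0.735, -0.678, -0.0], [-0.0, -0.0, -1.0]]
ft_force: [-0.4, -1.1, -0.4]
gripper_width: 0.0853
grip_force: 0.0
```

Request:
play_rows:
  motion:
    - [[0,0,-15],[0,0,0]]
    - [[0,0,-50],[0,0,0]]
    - [[0,0,-90],[0,0,0]]
    - [[0,0,-130],[0,0,0]]
    - [[0,0,-170],[0,0,0]]
    - [[0,0,-220],[0,0,0]]
    - [[0,0,-240],[0,0,0]]
    - [[0,0,-240],[0,0,0]]

```text
t: 37.67
ee_pos: [0.5294, 0.043, 0.3662]
eef_rot: [[0.678, 0.735, 0.012], [0.735, -0.678, -0.0], [0.008, 0.009, -1.0]]
ft_force: [-0.5, -0.1, -0.6]
gripper_width: 0.0856
grip_force: 0.0
```

Request:
play_rows:
  motion:
    - [[-30,-30,0],[0,0,45]]
    - [[-60,-60,0],[0,0,45]]
    - [[-80,-80,0],[0,0,45]]
    - [[-80,-80,0],[0,0,45]]
    - [[-80,-80,0],[0,0,45]]
    - [[-80,-80,0],[0,0,45]]
    - [[-80,-80,0],[0,0,45]]
    - [[-80,-80,0],[0,0,45]]
  jaw: 36

```text
t: 38.33
ee_pos: [0.413, 0.0398, 0.3593]
eef_rot: [[0.999, 0.036, -0.001], [0.036, -0.999, 0.001], [-0.001, -0.001, -1.0]]
ft_force: [-0.2, -0.2, 0.4]
gripper_width: 0.0309
grip_force: 0.0
```

```bash
python3 -c "
from h import *
rel([.519,.279,.35],ori('A')); print(monitor.observe()['joints'].round(1))
c=[]
for n in('side','top'):
    im=optics.read_camera(n)
    q=proj(n,fw(0,30,140))[0]; u,v=q.astype(int); print(n,u,v,proj(n,fw(0,0,142)))
    c.append(cv2.resize(im[v-60:v+55,u-60:u+40],None,fx=4,fy=4,interpolation=3)[:,:,::-1])
cv2.imwrite('pics/p4.png',np.hstack(c))
"
```

```text
t 38.33 pos [0.413  0.0398 0.3593] shift [ 114.7 -235.1    9.5] rot [-0.08  0.04  0.39]
[-75.1  -5.1  63.4  91.8   4.4  90.5 -99.7]
side 280 200 [[287.23586971 205.80602261]]
top 268 212 [[278.80877955 212.26107905]]
```

View pics/p4.png

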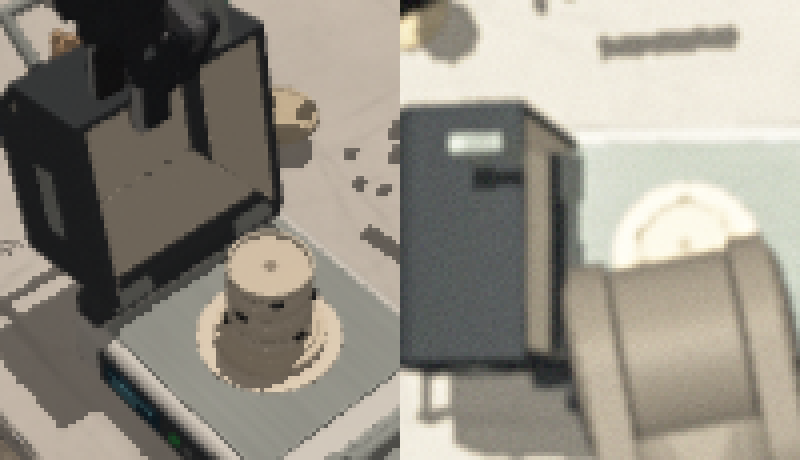

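The three dishes stand upright in one stack, with the top knob at side crop (269,266) against a predicted (271,265). Now I'll close the hood.

Request:
play_rows:
  motion:
    - [[20,-38,0],[0,0,0]]
    - [[38,-75,0],[0,0,0]]
    - [[56,-112,0],[0,0,0]]
    - [[72,-149,0],[0,0,0]]
    - [[90,-185,0],[0,0,0]]
    - [[106,-215,0],[0,0,0]]
    - [[116,-236,0],[0,0,0]]
    - [[116,-236,0],[0,0,0]]

```text
t: 39.1
ee_pos: [0.52, 0.2871, 0.3563]
eef_rot: [[0.999, 0.051, -0.002], [0.051, -0.999, -0.002], [-0.002, 0.002, -1.0]]
ft_force: [-0.9, 1.3, -0.7]
gripper_width: 0.0309
grip_force: 0.0
```

Request:
play_rows:
  motion:
    - [[0,0,0],[0,0,0]]
    - [[0,0,0],[0,0,0]]
    - [[0,0,0],[0,0,0]]

```text
t: 39.35
ee_pos: [0.5198, 0.2784, 0.3603]
eef_rot: [[0.999, 0.038, 0.0], [0.038, -0.999, 0.0], [0.0, 0.0, -1.0]]
ft_force: [-0.4, 0.3, -0.2]
gripper_width: 0.0304
grip_force: 0.0
```

```bash
python3 -c "
from h import *
rel([.521,.2805,.2305],ori('A')); print(monitor.observe()['joints'].round(1))"
```

```text
t 39.35 pos [0.5198 0.2784 0.3603] shift [  1.2  -2.1 129.8] rot [ 0.   -0.02  0.5 ]
[-64.3  29.2  60.7  65.4 -25.4  98.5 -98.8]
```

Request:
play_rows:
  motion:
    - [[1,-2,30],[0,0,0]]
    - [[1,-2,60],[0,0,0]]
    - [[1,-2,80],[0,0,0]]
    - [[1,-2,95],[0,0,0]]
    - [[1,-2,110],[0,0,0]]
    - [[1,-2,122],[0,0,0]]
    - [[1,-2,129],[0,0,0]]
    - [[1,-2,129],[0,0,0]]

```text
t: 40.02
ee_pos: [0.5195, 0.2813, 0.2298]
eef_rot: [[0.999, 0.04, -0.003], [0.04, -0.999, -0.0], [-0.003, -0.0, -1.0]]
ft_force: [-0.6, -0.3, -0.1]
gripper_width: 0.0307
grip_force: 0.0
```

Request:
play_rows:
  motion:
    - [[0,0,0],[0,0,0]]
    - [[0,0,0],[0,0,0]]
    - [[0,0,0],[0,0,0]]
    - [[0,0,0],[0,0,0]]
    - [[0,0,0],[0,0,0]]
  jaw: 0

```text
t: 40.43
ee_pos: [0.5212, 0.2822, 0.2317]
eef_rot: [[0.999, 0.04, 0.001], [0.04, -0.999, 0.001], [0.001, -0.001, -1.0]]
ft_force: [-0.3, -0.1, 1.8]
gripper_width: 0.0096
grip_force: 29.3
```

Request:
play_rows:
  motion:
    - [[0,15,-12],[0,0,0]]
    - [[0,32,-23],[0,0,0]]
    - [[0,49,-33],[0,0,0]]
    - [[0,67,-41],[0,0,0]]
    - [[-1,86,-47],[0,0,0]]
    - [[-1,105,-52],[0,0,0]]
    - [[-1,124,-55],[0,0,0]]
    - [[-1,144,-56],[0,0,0]]

```text
t: 41.1
ee_pos: [0.5255, 0.14, 0.2892]
eef_rot: [[0.999, 0.044, 0.001], [0.044, -0.999, 0.006], [0.002, -0.006, -1.0]]
ft_force: [-1.6, 4.4, 3.6]
gripper_width: 0.0099
grip_force: 30.4
```

Request:
play_rows:
  motion:
    - [[0,20,0],[0,0,0]]
    - [[0,39,2],[0,0,0]]
    - [[0,59,6],[0,0,0]]
    - [[-1,78,12],[0,0,0]]
    - [[-1,96,19],[0,0,0]]
    - [[-1,114,28],[0,0,0]]
    - [[-1,131,38],[0,0,0]]
    - [[-1,146,49],[0,0,0]]

```text
t: 41.77
ee_pos: [0.5303, -0.0093, 0.2388]
eef_rot: [[0.999, 0.04, 0.001], [0.04, -0.999, 0.001], [0.001, -0.001, -1.0]]
ft_force: [-0.4, 0.7, 1.3]
gripper_width: 0.0099
grip_force: 29.4
```

Request:
play_rows:
  motion:
    - [[0,8,7],[0,0,0]]
    - [[0,15,13],[0,0,0]]
    - [[0,22,20],[0,0,0]]
    - [[0,28,27],[0,0,0]]
    - [[0,35,35],[0,0,0]]
    - [[0,41,43],[0,0,0]]
    - [[0,47,51],[0,0,0]]
    - [[0,47,51],[0,0,0]]

```text
t: 42.43
ee_pos: [0.5316, -0.0564, 0.1847]
eef_rot: [[0.999, 0.038, -0.002], [0.038, -0.999, -0.002], [-0.002, 0.002, -1.0]]
ft_force: [-0.2, -3.5, -3.4]
gripper_width: 0.0096
grip_force: 30.1
```

Request:
play_rows:
  motion:
    - [[0,2,3],[0,0,0]]
    - [[0,4,6],[0,0,0]]
    - [[0,5,8],[0,0,0]]
    - [[0,5,8],[0,0,0]]
    - [[0,5,8],[0,0,0]]

```text
t: 42.85
ee_pos: [0.5319, -0.0587, 0.1806]
eef_rot: [[0.999, 0.042, -0.002], [0.042, -0.999, 0.003], [-0.001, -0.003, -1.0]]
ft_force: [-8.4, 0.5, 13.4]
gripper_width: 0.0093
grip_force: 31.9
```

Request:
play_rows:
  motion:
    - [[0,0,1],[0,0,0]]
    - [[0,0,3],[0,0,0]]
    - [[0,0,3],[0,0,0]]
    - [[0,0,3],[0,0,0]]

```text
t: 43.18
ee_pos: [0.5319, -0.0587, 0.1804]
eef_rot: [[0.999, 0.042, -0.001], [0.042, -0.999, 0.005], [-0.0, -0.005, -1.0]]
ft_force: [-13.8, 3.2, 28.8]
gripper_width: 0.0099
grip_force: 33.4
```

Request:
play_rows:
  motion:
    - [[0,0,-3],[0,0,0]]
    - [[0,0,-3],[0,0,0]]
    - [[0,0,-3],[0,0,0]]
    - [[0,0,-3],[0,0,0]]
    - [[0,0,-3],[0,0,0]]
  jaw: 46

```text
t: 43.6
ee_pos: [0.5327, -0.0589, 0.1782]
eef_rot: [[0.999, 0.042, -0.0], [0.042, -0.999, 0.0], [-0.0, -0.0, -1.0]]
ft_force: [0.2, -0.0, -0.2]
gripper_width: 0.0391
grip_force: 0.0
```

Request:
play_rows:
  motion:
    - [[0,0,-30],[0,0,0]]
    - [[0,0,-60],[0,0,0]]
    - [[0,0,-90],[0,0,0]]
    - [[0,0,-115],[0,0,0]]
    - [[0,40,-120],[0,0,0]]
    - [[0,80,-120],[0,0,0]]
    - [[0,90,-120],[0,0,0]]
    - [[0,90,-120],[0,0,0]]

```text
t: 44.27
ee_pos: [0.5349, -0.155, 0.299]
eef_rot: [[0.999, 0.032, 0.0], [0.032, -0.999, -0.003], [0.0, 0.003, -1.0]]
ft_force: [-0.4, -0.6, 0.4]
gripper_width: 0.0395
grip_force: 0.0
```

```bash
python3 -c "
from h import *
rel([.4985,-.1485,.29],ori('B')); print(monitor.observe()['joints'].round(1))"
```

```text
t 44.27 pos [ 0.5349 -0.155   0.299 ] shift [-36.2  -7.7   9. ] rot [  0.15   0.14 -89.87]
[-27.3  25.6  62.9  79.6 -22.5  88.1 -54.3]
```

Request:
play_rows:
  motion:
    - [[-36,-6,5],[0,0,-57]]
    - [[-36,-6,5],[0,0,-57]]
    - [[-36,-6,5],[0,0,-57]]
    - [[-36,-6,5],[0,0,-57]]
    - [[-36,-6,5],[0,0,-57]]
    - [[-36,-6,5],[0,0,-57]]
    - [[-36,-6,5],[0,0,-57]]
    - [[-36,-6,5],[0,0,-57]]

```text
t: 44.93
ee_pos: [0.5004, -0.1432, 0.2932]
eef_rot: [[0.503, 0.864, -0.001], [0.864, -0.503, 0.001], [0.001, -0.001, -1.0]]
ft_force: [-0.3, -0.7, -0.5]
gripper_width: 0.0394
grip_force: 0.0
```

Request:
play_rows:
  motion:
    - [[0,0,0],[0,0,-33]]
    - [[0,0,0],[0,0,-33]]
    - [[0,0,0],[0,0,-33]]
    - [[0,0,0],[0,0,-33]]
    - [[0,0,0],[0,0,-33]]
    - [[0,0,0],[0,0,-33]]
    - [[0,0,0],[0,0,-33]]

```text
t: 45.52
ee_pos: [0.5003, -0.1438, 0.2934]
eef_rot: [[-0.04, 0.999, -0.001], [0.999, 0.04, 0.001], [0.001, -0.001, -1.0]]
ft_force: [0.5, 0.1, -0.6]
gripper_width: 0.0393
grip_force: 0.0
```

```bash
python3 -c "
from h import *
rel([.4985,-.1487,.059],ori('B')); print(monitor.observe()['joints'].round(1))
s=optics.read_camera('side')[:,:,::-1]
cv2.imwrite('pics/k5.png',cv2.resize(s[160:300,220:380],None,fx=4,fy=4,interpolation=3))"
```

```text
t 45.52 pos [ 0.5003 -0.1438  0.2934] shift [ -5.   -1.8 234.4] rot [-0.03 -0.04  0.61]
[-21.2  15.6  45.8  85.6 -11.2  83.5  27.1]
```

View pics/k5.png

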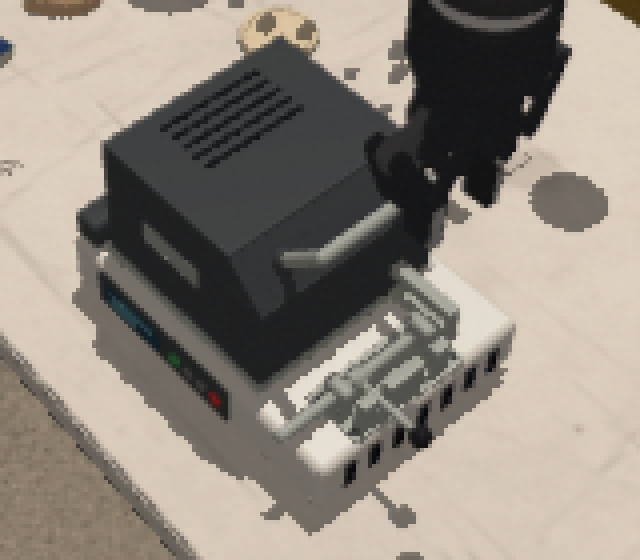

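The hood is shut, exactly as in the earlier shut picture, and the knob is at crop (421,436), drawn with its handle down. I'll descend and grasp it.

Request:
play_rows:
  motion:
    - [[-5,-2,40],[0,0,0]]
    - [[-5,-2,80],[0,0,0]]
    - [[-5,-2,120],[0,0,0]]
    - [[-5,-2,150],[0,0,0]]
    - [[-5,-2,165],[0,0,0]]
    - [[-5,-2,170],[0,0,0]]
    - [[-5,-2,170],[0,0,0]]
    - [[-5,-2,170],[0,0,0]]

```text
t: 46.23
ee_pos: [0.4992, -0.1503, 0.1247]
eef_rot: [[-0.04, 0.999, 0.002], [0.999, 0.04, -0.001], [-0.001, 0.002, -1.0]]
ft_force: [-0.2, -0.0, 0.1]
gripper_width: 0.0391
grip_force: 0.0
```

```bash
python3 -c "
from h import *
rel([.4985,-.1487,.059],ori('B'))"
```

```text
t 46.23 pos [ 0.4992 -0.1503  0.1247] shift [ 1.6 -0.7 65.7] rot [0.09 0.04 0.61]
```

Request:
play_rows:
  motion:
    - [[1,-1,20],[0,0,0]]
    - [[1,-1,40],[0,0,0]]
    - [[1,-1,58],[0,0,0]]
    - [[1,-1,65],[0,0,0]]
    - [[1,-1,65],[0,0,0]]
    - [[1,-1,65],[0,0,0]]
    - [[1,-1,65],[0,0,0]]

```text
t: 46.82
ee_pos: [0.4988, -0.1497, 0.0605]
eef_rot: [[-0.041, 0.999, 0.003], [0.999, 0.041, -0.001], [-0.001, 0.003, -1.0]]
ft_force: [0.4, -0.1, -0.4]
gripper_width: 0.0396
grip_force: 0.0
```

Request:
play_rows:
  motion:
    - [[0,0,0],[0,0,0]]
    - [[0,0,0],[0,0,0]]
    - [[0,0,0],[0,0,0]]
    - [[0,0,0],[0,0,0]]
    - [[0,0,0],[0,0,0]]
  jaw: 0
  newtons: 25

```text
t: 47.23
ee_pos: [0.4987, -0.1493, 0.0598]
eef_rot: [[-0.041, 0.999, 0.003], [0.999, 0.041, -0.001], [-0.001, 0.003, -1.0]]
ft_force: [1.2, 0.5, 3.8]
gripper_width: 0.015
grip_force: 24.4
```

Request:
play_rows:
  motion:
    - [[1,0,-9],[0,0,0]]
    - [[3,0,-18],[0,0,0]]
    - [[6,0,-27],[0,0,0]]
    - [[11,0,-35],[0,0,0]]
    - [[17,0,-43],[0,0,0]]
    - [[23,0,-49],[0,0,0]]
    - [[28,0,-52],[0,0,0]]
    - [[28,0,-52],[0,0,0]]

```text
t: 47.9
ee_pos: [0.4974, -0.1206, 0.1123]
eef_rot: [[-0.042, 0.999, 0.003], [0.999, 0.042, -0.001], [-0.001, 0.003, -1.0]]
ft_force: [5.8, -1.3, 0.7]
gripper_width: 0.0148
grip_force: 24.5
```

Request:
play_rows:
  motion:
    - [[0,0,0],[0,0,0]]
    - [[0,6,0],[0,0,0]]
    - [[0,13,0],[0,0,0]]
    - [[0,20,0],[0,0,0]]
    - [[0,26,0],[0,0,0]]
    - [[0,32,0],[0,0,0]]
    - [[0,36,0],[0,0,0]]
    - [[0,36,0],[0,0,0]]

```text
t: 48.57
ee_pos: [0.5336, -0.1208, 0.1112]
eef_rot: [[-0.04, 0.999, 0.002], [0.999, 0.04, -0.002], [-0.002, 0.002, -1.0]]
ft_force: [1.4, -3.8, 4.3]
gripper_width: 0.0147
grip_force: 24.7
```

Request:
play_rows:
  motion:
    - [[0,4,0],[0,0,0]]
    - [[0,8,0],[0,0,0]]
    - [[0,10,0],[0,0,0]]
    - [[0,10,0],[0,0,0]]
    - [[0,10,0],[0,0,0]]

```text
t: 48.98
ee_pos: [0.5429, -0.1203, 0.1113]
eef_rot: [[-0.04, 0.999, 0.001], [0.999, 0.04, -0.002], [-0.002, 0.001, -1.0]]
ft_force: [-0.1, -5.3, 4.4]
gripper_width: 0.015
grip_force: 24.8
```

Request:
play_rows:
  motion:
    - [[0,1,0],[0,0,0]]
    - [[0,2,0],[0,0,0]]
    - [[0,2,0],[0,0,0]]
    - [[0,2,0],[0,0,0]]

```text
t: 49.32
ee_pos: [0.5432, -0.1207, 0.1109]
eef_rot: [[-0.039, 0.999, -0.002], [0.999, 0.039, -0.002], [-0.002, -0.002, -1.0]]
ft_force: [-1.6, -6.0, 4.4]
gripper_width: 0.0147
grip_force: 24.8
```

Request:
play_rows:
  motion:
    - [[-5,0,4],[0,0,0]]
    - [[-11,0,9],[0,0,0]]
    - [[-17,0,17],[0,0,0]]
    - [[-22,0,25],[0,0,0]]
    - [[-25,0,34],[0,0,0]]
    - [[-28,-1,43],[0,0,0]]
    - [[-28,-1,51],[0,0,0]]
    - [[-28,-1,52],[0,0,0]]

```text
t: 49.98
ee_pos: [0.5439, -0.1459, 0.0574]
eef_rot: [[-0.041, 0.999, -0.002], [0.999, 0.041, 0.002], [0.002, -0.001, -1.0]]
ft_force: [-1.9, -0.0, 3.2]
gripper_width: 0.0147
grip_force: 26.7
```

Request:
play_rows:
  motion:
    - [[0,0,0],[0,0,0]]
    - [[0,0,0],[0,0,0]]
    - [[0,0,0],[0,0,0]]
    - [[0,0,0],[0,0,0]]

```text
t: 50.32
ee_pos: [0.5439, -0.146, 0.0583]
eef_rot: [[-0.042, 0.999, -0.001], [0.999, 0.042, 0.001], [0.001, -0.001, -1.0]]
ft_force: [-2.8, 2.8, -0.2]
gripper_width: 0.0151
grip_force: 26.6
```

Request:
play_rows:
  motion:
    - [[0,0,0],[0,0,0]]
    - [[0,0,0],[0,0,0]]
    - [[0,0,0],[0,0,0]]
    - [[0,0,0],[0,0,0]]
    - [[0,0,0],[0,0,0]]
  jaw: 50

```text
t: 50.73
ee_pos: [0.5447, -0.1474, 0.0591]
eef_rot: [[-0.041, 0.999, 0.001], [0.999, 0.041, -0.0], [-0.001, 0.001, -1.0]]
ft_force: [0.0, -0.3, 0.5]
gripper_width: 0.0431
grip_force: 0.0
```

Request:
play_rows:
  motion:
    - [[0,0,-30],[0,0,0]]
    - [[0,0,-65],[0,0,0]]
    - [[0,0,-100],[0,0,0]]
    - [[0,0,-140],[0,0,0]]
    - [[0,0,-180],[0,0,0]]
    - [[0,0,-220],[0,0,0]]
    - [[0,0,-240],[0,0,0]]
    - [[0,0,-240],[0,0,0]]

```text
t: 51.4
ee_pos: [0.5469, -0.1491, 0.3051]
eef_rot: [[-0.04, 0.999, 0.012], [0.999, 0.04, -0.003], [-0.004, 0.012, -1.0]]
ft_force: [0.1, -0.5, 1.3]
gripper_width: 0.0427
grip_force: 0.0
```

Request:
play_rows:
  motion:
    - [[-40,-20,0],[0,0,0]]
    - [[-80,-40,0],[0,0,0]]
    - [[-110,-60,0],[0,0,0]]
    - [[-110,-60,0],[0,0,0]]
    - [[-110,-60,0],[0,0,0]]
    - [[-110,-60,0],[0,0,0]]
    - [[-110,-60,0],[0,0,0]]

```text
t: 51.98
ee_pos: [0.4896, -0.2578, 0.298]
eef_rot: [[-0.043, 0.999, -0.001], [0.999, 0.043, 0.001], [0.002, -0.0, -1.0]]
ft_force: [-0.4, 0.2, -0.3]
gripper_width: 0.0423
grip_force: 0.0
```

```bash
python3 -c "
from h import *
im=optics.read_camera('side'); a=cv2.imread('pics/side0.png')[:,:,::-1]
def knob(i):
    r=i[245:290,300:360].astype(int); m=(r.max(2)<45).astype(np.uint8)
    k,l,st,c=cv2.connectedComponentsWithStats(m)
    return [(st[j,4],(c[j]+[300,245]).round(1)) for j in range(1,k) if st[j,4]>5]
print(knob(a)); print(knob(im)); 
d=np.abs(im.astype(int)-a)[165:240,240:330].max(2); print('hood diff px',(d>40).sum())
"
```

```text
[(np.int32(10), array([342.5, 249.9])), (np.int32(37), array([336.3, 257.9])), (np.int32(10), array([331. , 259.1])), (np.int32(11), array([325.1, 263.5])), (np.int32(11), array([319.1, 268.5])), (np.int32(13), array([313. , 273.3])), (np.int32(14), array([307.1, 277.8]))]
[(np.int32(40), array([357.2, 248.5])), (np.int32(8), array([342.5, 250. ])), (np.int32(32), array([336.4, 258.1])), (np.int32(7), array([331.3, 259.3])), (np.int32(9), array([325.3, 263.3])), (np.int32(9), array([319.3, 268.3])), (np.int32(8), array([313.5, 273. ])), (np.int32(11), array([307.2, 278.1]))]
hood diff px 1724
```

```bash
python3 -c "
from h import *
im=optics.read_camera('side'); a=cv2.imread('pics/side0.png')[:,:,::-1]
d=(np.abs(im.astype(int)-a).max(2)>40)[165:285,235:350]
for r in range(0,120,10): print(''.join('%4d'%d[r:r+10,c:c+10].sum() for c in range(0,115,10)))
"
```

```text
100 100 100 100  79  36  70 100  78 100  50   0
 100 100  98  55   5   0  15  73  79 100  34   0
 100  75  17   0   0   0   0   3  60  94  15  10
 100   3   0   0   0   0   0   0   3  87  60  39
  75   4   0   0   0   0   0   0   0  28  93  50
  41   3   0   0   0   0   0   0   0  65  99  50
  42   1   0   0   0   0   0   0   0  70 100  48
  69   0   0   0   0   0   0  14  13  10 100  39
  94  19   0   0   0   0  31  42   3  10  29  33
  88  93  19   0   0  37  23   2   1   1  42  49
  16  94  91  18   0  30  92  19   2  61 100  50
   0  23  97  96  56   6  17  11  81  61 100  50
```

```bash
python3 -c "
from rig import workorder
print(workorder.hand_in())"
```

```text
the job is handed in; nothing more can be done
None
```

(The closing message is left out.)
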